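# Turn the nest box round the post and dock it at the feeding port

### The arm

A 6-joint arm with a two-finger parallel gripper is mounted at the origin on a cart in front of the work surface, level with it; the furniture and walls round the work are solid. World frame = base frame: x ahead of the robot, y to its left, z up, the work surface at z = 0. Lengths are in m, angles in rad, forces in N, time in s.
With the tool pointing down it reaches from about 0.325 to 0.775 m from the base axis. Payload 5.5 kg.
Tool frame: the origin (TCP) lies at the very end of the fingers, on their centre line; the grasp point (between the pads) lies 19 mm behind it; z points along the fingers, x is the direction in which the jaws open and shut, and the axes are right-handed (so a half turn about z gives the same grasp; the last joint's range is limited). The gripper opens to 85 mm and grips with 20 to 120 N. Pads are 22 mm wide; open, the fingers measure 114 mm over their backs; the gripper's body (76 mm by 85 mm) begins 54 mm behind the grasp point. The pads swing forward as they close: fully open they stand 13 mm farther back than shut.
Start: joints at [-1.36, 0.091, 1.231, -0, 1.82, -0.057], TCP at [0.159, -0.579, 0.205] pointing down, gripper open.
Joint ranges: [-2.87, 2.87], [-0.86, 2.18], [0.17, 2.46], [-1.51, 4.65], [0.06, 2.69], [-2.65, 2.65]. Speed limits (rad/s): [2.57, 2.57, 3.01, 3.14, 3.14, 3.14].

### API

Orientations are given as a unit quaternion [w, x, y, z].
In Python, from station import observe, read_camera, camera_model, finish_job gives the robot as it stands.
- The arm moves only by the tool carry_out, never from a script. Its arguments are lists of equal length, an entry for each row: "slide": the shift along the tool's x, y, z in m, a list of three; "rotation": the turn, a rotation vector about the tool's x, y, z in rad, a list of three; "gripper": the finger opening in m, from 0 to 0.0854. In form: {"slide": [[dx, dy, dz], ...], "rotation": [[ax, ay, az], ...], "gripper": [gripper, ...]}. A call has 1 to 10 rows; each row shifts and turns the commanded pose from where the row before left it, along the tool's axes as they then stand; what a row does not reach is not made up. A row lasts 1/8 s, in which the tool goes at most 62.5 mm and 10.7 degrees, less where a joint would pass 70% of its speed; a pose out of reach is approached as far as the arm can. A call with a gripper value outside its range is refused whole. The fingers move at their own pace and stop on an object; "grip_force" is the grip in N (left out, the last holds). Time passes only in rows, so rows that do not move let the fingers close. It gives the time, the measured TCP pose, the force and the opening at its end, in the units of the state.
- observe(): the state, without advancing time (a new reading comes with each control period).
- read_camera(name): name is "scene" or "top" or "wrist"; returns (picture, depth): 400x640x3 uint8, red, green, blue; 400x640 float32, m along the optical axis (not along the pixel's ray), 0 where there is no reading.
- camera_model(name): a dict with "fx", "fy", "cx", "cy" (pixels), "camera_from_world" (4x4, takes a point from world to camera coordinates); the wrist camera has in their place "mount" (4x4, takes a point from camera to tool coordinates, whose origin is the TCP and whose axes are the tool frame's). Camera axes: x right, y down, z forward; pixel columns grow to the right and rows downward; lengths in m; the calibration is good to about 2 mm. The wrist camera is an equidistant fisheye: a pixel r from the principal point sees the ray r / f radians off the axis. A picture is of the moment at which its call begins: read the wrist's pose just before it. camera_model takes no time and is no camera call.
- finish_job(): hands the job in, once; it reports no verdict.
The state is a dict: "time_s": time; "joint_pos": joint angles; "dq": joint speeds; "joint_efforts": joint torques, N m; "ee_pos": TCP position; "orientation": TCP orientation; "ft_force": force on the tool from outside, world axes, zero at the start; "ft_torque": the same for the moment, N m; "width": finger opening in m.
Only numpy, scipy, OpenCV 4.12 (cv2) and the standard library are available. Lean on these libraries where they do the work, as an engineer would, in place of code of your own. Each camera call takes 0.05 s, during which the arm holds its last target.

### The job

First clear the canister out of the wooden dock and stand it upright on the table about a hand's width clear of it. Then, keeping the square nest box flat on the table and without lifting it, push it against the steel post so that it swings a quarter turn anticlockwise (seen from above) round the post, and slide it fully home into the corner of the dock, flush with the long rail and with the short stop, its entrance facing the port in the stop. Leave the jar, the mug and the cup where they are and let go of everything.

Things in the scene. Friction and masses are not known exactly. Their poses are not given: they have to be found in the camera images.
- nest_box: closed square plywood nest box, 110 x 110 x 52 mm, 0.26 to 0.49 kg, loose, flat-topped, too wide to grip. Origin: centre of its underside; z up. Its entrance, a small dark doorway 26 mm wide and 26 mm high at table level, is in the middle of its +x side; the other sides are plain. At the start the entrance roughly faces the robot and the box stands left of the post
- entrance (a point): middle of the entrance, in the plane of the box's +x side, 16 mm above the table
- dock: L-shaped plywood dock fixed to the table. Origin: foot of the post's axis; at yaw 0 its axes are the world's. In its frame the long rail, 36 mm high, runs right from the post: inner face (to the robot) at x = -12 mm, flush with the post, y = 0 to -160 mm. The short stop, 46 mm high, closes the right end: inner face at y = -160 mm, x = -12 to -122 mm. Both 14 mm thick; other sides open
- post: upright round steel post, 24 mm in diameter, 60 mm high, fixed at the left end of the rail. Origin at its foot, same axes as the dock.
- bay (a point): point on the table under the centre of the box when it is home: (-67, -105, 0) mm in the dock's frame. Home, the box's +x axis (entrance) points along the dock's -y
- port (a point): middle of the port, a doorway 28 mm wide and 32 mm high at table level in the stop, on the stop's inner face, 16 mm above the table; the entrance meets it when the box is home
- canister: upright square clear canister with a brown lid, 85 g; body 54 x 54 mm up to 102 mm, lid 58 x 58 mm with a tab (the lid stays shut), 113 mm high in all. Grip it across two flat sides about 80 mm up. Origin: centre of its underside; flat sides along its x and y. It stands inside the bay at the start. Free table to stand it on: between the jar and the robot
- jar: bystander: lidded round clear jar with dark soil, 102 mm in diameter, 73 mm high, beyond the stop. Origin: centre of its underside
- mug: bystander: white mug, 78 mm in diameter, 97 mm high, with handle 110 mm over all, behind the rail. Origin: centre of its underside
- cup: bystander: empty open translucent cup, 89 mm in diameter, 60 mm high, very light, to the left of the box. Origin: centre of its underside

How it is judged:
On the way, in this order (a step that is already met when the one before it is completed fails the run):
1. the canister stands upright on the table, its centre more than 150 mm from the middle of the bay, let go (horizontal distance between canister and bay above 0.15 m and angle between canister's own z axis and vertical below 0.1 rad and height (world z) of canister below 0.006 m and contact force between the fingers and canister below 0.1 N), for 0.2 s.
2. the box, half-way through its turn (30 to 60 degrees short of the quarter turn), bears on the post (contact force between nest_box and post above 0.3 N and angle between the x axis of nest_box and the y axis of dock, either way round between 0.5 and 1.05 rad), for 0.05 s.
At the end, for the whole second after the job is handed in: The nest box rests flat on the table, its centre within 6 mm of the bay's, its sides within 0.06 rad of the dock's, its entrance within 10 mm of the port; the canister stands upright on the table, its centre more than 150 mm from the middle of the bay; all at rest (horizontal distance between nest_box and bay below 0.006 m and horizontal distance between entrance and port below 0.01 m and angle between the x axis of nest_box and the y axis of dock, either way round below 0.06 rad and height (world z) of nest_box below 0.004 m and linear speed of each of nest_box, canister below 0.01 m/s and horizontal distance between canister and bay above 0.15 m and angle between canister's own z axis and vertical below 0.1 rad and height (world z) of canister below 0.006 m); the robot touches nothing.
It fails at once if the nest box is lifted more than 15 mm or tipped more than 0.2 rad (height (world z) of nest_box above 0.015 m or angle between nest_box's own z axis and vertical above 0.2 rad).
It fails at once if the canister is knocked over (angle between canister's own z axis and vertical above 0.7 rad).
It fails at once if the jar, the mug or the cup is moved more than 25 mm (distance of any of jar, mug, cup from where it was at the start of the episode above 0.025 m).
It also fails if it takes over 72 s, if anything falls off the work surface, if the arm or the gripper's body presses on something with over 40 N, if the wrist force passes 120 N, or if a joint passes its speed limit or range.

## Working session

There is one attempt and no reset: what is moved stays moved. The work goes in short steps, Python scripts to look and compute and a tool call to move; the robot and the scene stay as the last step left them, time stands still between calls to the robot, and variables do not carry over. Pictures are saved under pics/ and viewed, and the job is handed in when it is done.

Besides the shell and the picture viewer there is one more tool, called by a JSON object that holds its "api" and its "payload", one argument or row to a line. carry_out: Moves the arm, as the interface text tells. Its arguments: {"type":"object","properties":{"slide":{"type":"array","items":{"type":"array","items":{"type":"number"}}},"rotation":{"type":"array","items":{"type":"array","items":{"type":"number"}}},"gripper":{"type":"array","items":{"type":"number"}},"grip_force":{"type":"number"}},"required":["slide","rotation","gripper"]}

```bash
ls; mkdir -p pics
python3 - <<'E'
from station import *
import cv2,numpy as np
print(observe())
for n in ("scene","top"):
    p,d=read_camera(n); cv2.imwrite(f"pics/{n}0.png",p[:,:,::-1]); np.savez(f"{n}0.npz",p=p,d=d)
    print(n,camera_model(n))
print(camera_model("wrist"))
E
```

```text
pics
{'time_s': 0.0, 'joint_pos': array([-1.35969493e+00,  9.18940331e-02,  1.23192973e+00, -2.17695290e-05,
        1.81981678e+00, -5.67153869e-02]), 'dq': array([ 0.00096992, -0.0004934 , -0.00080631,  0.00088023,  0.00196488,
        0.0020332 ]), 'joint_efforts': array([ 1.89526640e-03, -4.58723974e+01, -4.18025494e+01,  2.15763898e-04,
        1.15828970e-02, -4.73724057e-06]), 'ee_pos': array([ 0.15868368, -0.57826914,  0.20360513]), 'orientation': array([-6.58032738e-04,  7.95179288e-01, -6.06373524e-01, -7.84581164e-04]), 'ft_force': array([ 0.70139638, -1.45874081,  0.41834703]), 'ft_torque': array([0.02421325, 0.02765375, 0.03144551]), 'width': 0.0852699459954715}
scene {'fx': 504.8691179455749, 'fy': 504.8691179455749, 'cx': 323.1556113380326, 'cy': 198.43774646290007, 'camera_from_world': array([[-0.643301  , -0.76546095,  0.01527607,  0.42787155],
       [-0.30163591,  0.23505797, -0.92399325,  0.21114297],
       [ 0.70368999, -0.5990136 , -0.38210353,  0.88176845],
       [ 0.        ,  0.        ,  0.        ,  1.        ]])}
top {'fx': 361.14004235469736, 'fy': 361.14004235469736, 'cx': 315.8811666078367, 'cy': 199.15269736408482, 'camera_from_world': array([[-0.02953496, -0.99949883, -0.01139192,  0.08233174],
       [-0.99939575,  0.02973702, -0.01799567,  0.56689731],
       [ 0.01832541,  0.01085353, -0.99977316,  0.87787114],
       [ 0.        ,  0.        ,  0.        ,  1.        ]])}
{'fx': 309.70691628693146, 'fy': 309.70691628693146, 'cx': 315.17779905825614, 'cy': 198.56320224826254, 'mount': array([[ 9.99999368e-01,  1.05743373e-03, -3.81574515e-04,
        -2.25523342e-04],
       [-9.14471784e-04,  9.62584918e-01,  2.70978670e-01,
        -6.89121970e-02],
       [ 6.53839860e-04, -2.70978150e-01,  9.62585277e-01,
        -1.70574103e-01],
       [ 0.00000000e+00,  0.00000000e+00,  0.00000000e+00,
         1.00000000e+00]])}
```

View pics/top0.png

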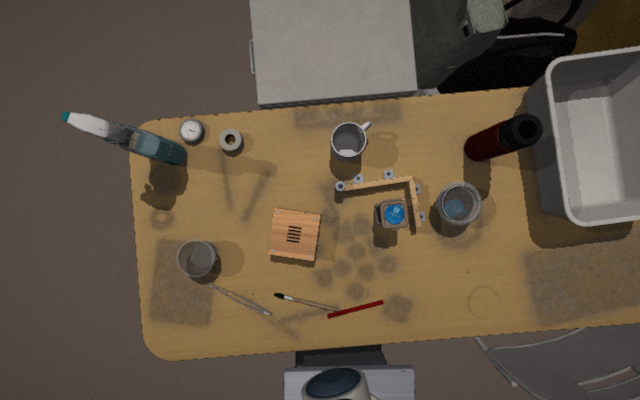

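View pics/scene0.png

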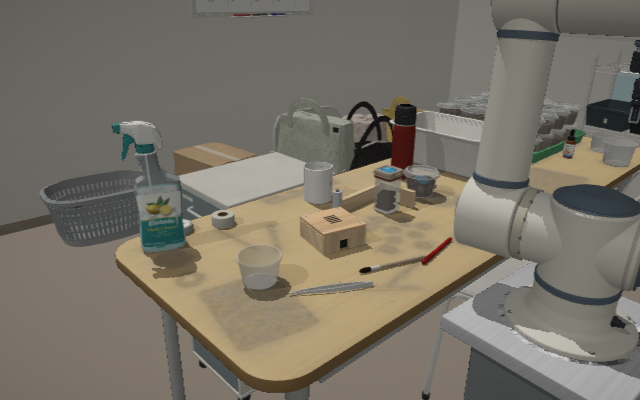

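The top view shows the post at about (340,187), the rail running to (412,180), the stop to (421,222), the canister at (393,213), the box at (295,235), the jar at (459,203), the cup at (197,260) and the mug at (349,140). Next I measure them.

```bash
cat > h.py <<'E'
import numpy as np,cv2
from station import *
def pts(name,d):
    m=camera_model(name);T=np.linalg.inv(m["camera_from_world"])
    v,u=np.mgrid[:d.shape[0],:d.shape[1]]
    c=np.stack([(u-m["cx"])/m["fx"]*d,(v-m["cy"])/m["fy"]*d,d],-1)
    return c@T[:3,:3].T+T[:3,3]
def ray(name,uv,z):
    m=camera_model(name);T=np.linalg.inv(m["camera_from_world"])
    uv=np.atleast_2d(uv).astype(float)
    r=np.stack([(uv[:,0]-m["cx"])/m["fx"],(uv[:,1]-m["cy"])/m["fy"],np.ones(len(uv))],-1)@T[:3,:3].T
    o=T[:3,3]; return o+r*((z-o[2])/r[:,2])[:,None]
def proj(name,P):
    m=camera_model(name);T=m["camera_from_world"];P=np.atleast_2d(P)
    c=P@T[:3,:3].T+T[:3,3];return np.stack([m["fx"]*c[:,0]/c[:,2]+m["cx"],m["fy"]*c[:,1]/c[:,2]+m["cy"]],-1)
E
python3 - <<'E'
from h import *
f=np.load("top0.npz");p,d=f["p"],f["d"]
w=pts("top",d); z=w[...,2]
print("table z",np.median(z[240:300,330:380]))
ok=(d>0)
def blob(lo,hi,box,name):
    u0,u1,v0,v1=box
    m=np.zeros(z.shape,np.uint8); m[v0:v1,u0:u1]=((z>lo)&(z<hi)&ok)[v0:v1,u0:u1]
    n,l,s,c=cv2.connectedComponentsWithStats(m)
    if n<2: print(name,"none");return
    k=1+np.argmax(s[1:,4]); q=w[l==k]
    r=cv2.minAreaRect(q[:,:2].astype(np.float32))
    print(name,len(q),"mean",q.mean(0).round(4),"rect",np.round(r[0],4),np.round(r[1],4),round(r[2],2))
blob(.04,.065,(250,330,195,275),"box")
blob(.095,.13,(365,415,190,235),"can")
blob(.03,.042,(335,430,170,230),"rail")
blob(.042,.055,(400,430,170,230),"stop")
blob(.053,.07,(330,350,175,195),"post")
blob(.06,.09,(430,490,175,230),"jar")
blob(.04,.12,(325,380,115,165),"mug")
blob(.03,.08,(170,222,235,285),"cup")
big=cv2.resize(p[110:290,160:500,::-1],None,fx=2.35,fy=2.35,interpolation=cv2.INTER_CUBIC);cv2.imwrite("pics/top0z.png",big)
E
```

```text
table z -0.0003958767011549291
box 2236 mean [0.4887 0.1198 0.0515] rect [0.4886 0.12  ] [0.1101 0.1099] 79.95
can 798 mean [ 0.5305 -0.1003  0.1108] rect [ 0.5294 -0.1012] [0.0673 0.0585] 3.51
rail 450 mean [ 0.6004 -0.0875  0.0353] rect [ 0.6001 -0.0881] [0.1675 0.0759] 74.41
stop 283 mean [ 0.5504 -0.1636  0.0453] rect [ 0.5505 -0.1639] [0.1093 0.0147] 6.93
post 82 mean [0.5964 0.0099 0.06  ] rect [0.5967 0.0098] [0.0211 0.0214] 43.18
jar 1574 mean [ 0.5486 -0.2582  0.0678] rect [ 0.5486 -0.2594] [0.0988 0.0981] 88.74
mug 508 mean [ 0.7054 -0.0171  0.0774] rect [ 0.698  -0.0196] [0.0771 0.0971] 6.62
cup 528 mean [0.4372 0.3578 0.0509] rect [0.4412 0.3481] [0.0871 0.0889] 43.75
```

View pics/top0z.png

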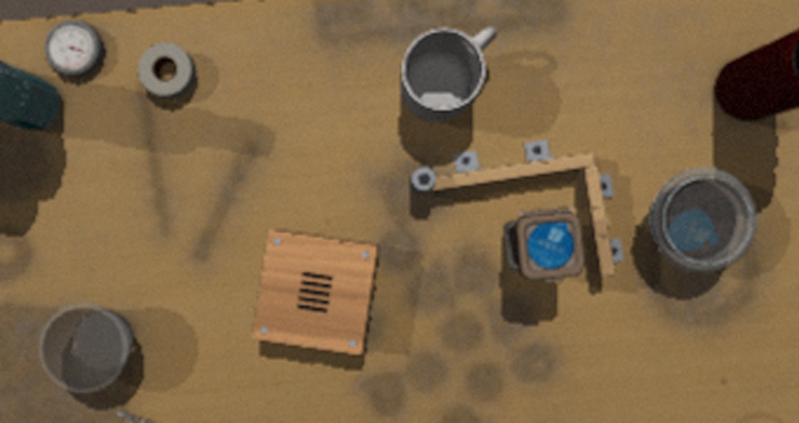

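Run:
```python
from h import *
f=np.load("top0.npz");p,d=f["p"],f["d"]
w=pts("top",d); z=w[...,2]
m=((z>.104)&(z<.13)&(d>0)).astype(np.uint8); m[:190]=0;m[235:]=0;m[:,:365]=0;m[:,415:]=0
for k in (0,5):
    mm=cv2.morphologyEx(m,cv2.MORPH_OPEN,np.ones((k,k),np.uint8)) if k else m
    q=w[mm>0]; r=cv2.minAreaRect(q[:,:2].astype(np.float32)); print(len(q),q.mean(0),r)
for v in range(196,232): print("".join("#" if x else "." for x in m[v,370:415]))
s=np.load("scene0.npz"); sp=s["p"]
cv2.imwrite("pics/scene0z.png",cv2.resize(sp[130:290,220:460,::-1],None,fx=3.3,fy=3.3,interpolation=cv2.INTER_CUBIC))
# dock axis fit
st=((z>.0415)&(z<.052)&(d>0)).astype(np.uint8); st[:, :400]=0; st[:,430:]=0; st[:170]=0; st[230:]=0
q=w[st>0][:,:2].astype(np.float32); print("stop",cv2.fitLine(q,cv2.DIST_HUBER,0,.01,.01).ravel())
ra=((z>.031)&(z<.040)&(d>0)).astype(np.uint8); ra[:, :350]=0; ra[:,405:]=0; ra[:170]=0; ra[200:]=0
q=w[ra>0][:,:2].astype(np.float32); print("rail",cv2.fitLine(q,cv2.DIST_HUBER,0,.01,.01).ravel(), len(q))
```

```text
773 [ 0.52995923 -0.10074568  0.11110455] ((0.5293001532554626, -0.10121330618858337), (0.06714323908090591, 0.0584234856069088), 3.1905155181884766)
739 [ 0.52969017 -0.10110452  0.11126963] ((0.5286168456077576, -0.10116377472877502), (0.06283684074878693, 0.05857309326529503), 2.705186605453491)
.............................................
.............................................
.............................................
.....................#####..#####............
............#..###.###.#.#######.............
............######...#.###########...........
............#######################..........
...........#########################.........
..........###########################........
..........###########################........
.........############################........
.........############################........
.........############################........
.........############################........
.........############################........
..........###########################........
..........###########################........
..........########
[... 269 characters left out ...]
####################.######.......
..........############################.......
..........############################.......
...........###########################.......
............##########################.......
...........##.########################.......
...........###########################.......
...........##########################........
............#######################..........
.............################................
.....................########................
.....................####....................
.............................................
stop [ 0.9923677   0.12331417  0.5501692  -0.16362384]
rail [ 0.12473194 -0.9921905   0.6024672  -0.08045004] 329
```

View pics/scene0z.png

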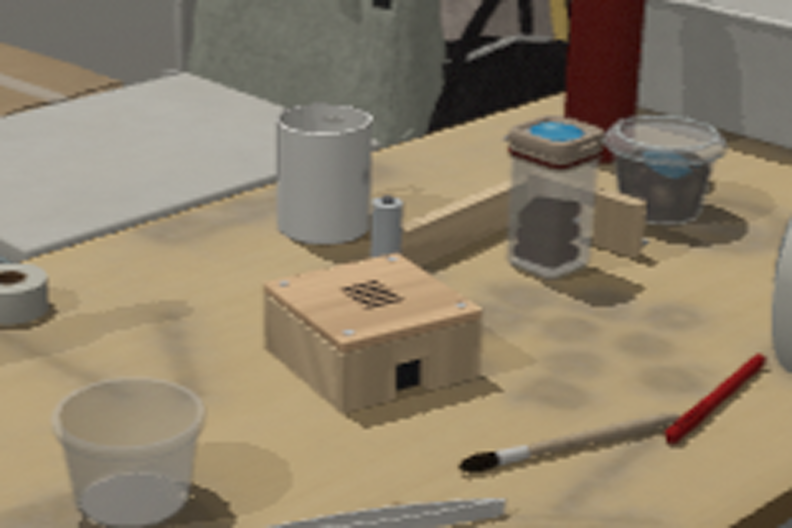

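```bash
cat >> h.py <<'E'
from scipy.spatial.transform import Rotation as Ro
def pose():
    o=observe();q=o["orientation"];R=Ro.from_quat([q[1],q[2],q[3],q[0]]).as_matrix()
    return o,np.array(o["ee_pos"]),R
def plan(targets):
    """targets: list of (x,y,z,psi_deg); prints rotation first (about tool z), then slide in tool axes after it"""
    o,p,R=pose();psi=np.degrees(np.arctan2(R[1,0],R[0,0]))
    print("t",round(o["time_s"],2),"p",p.round(4),"psi",round(psi,2),"tilt",R[:,2].round(4),"F",o["ft_force"].round(1),"w",round(o["width"],4),"q6",o["joint_pos"][5].round(2))
    for x,y,z,t in targets:
        a=np.radians(t);D=np.array([x,y,z])-p
        print("rotz %.3f slide [%.4f %.4f %.4f] |%.3f|"%(-np.radians(t-psi),D[0]*np.cos(a)+D[1]*np.sin(a),D[0]*np.sin(a)-D[1]*np.cos(a),-D[2],np.linalg.norm(D)))
        p=np.array([x,y,z]);psi=t
E
python3 - <<'E'
from h import *
f=np.load("top0.npz");p,d=f["p"],f["d"];w=pts("top",d)
hsv=cv2.cvtColor(p,cv2.COLOR_RGB2HSV)
m=(cv2.inRange(hsv,(95,120,80),(115,255,255))>0);m[:190]=0;m[235:]=0;m[:,:365]=0;m[:,415:]=0
v,u=np.nonzero(m);print(m.sum(),u.mean(),v.mean(),ray("top",(u.mean(),v.mean()),.113),(u.min()+u.max())/2,(v.min()+v.max())/2)
plan([(.532,-.101,.2,-87),(.532,-.101,.061,-87)])
E
```

```text
289 393.9550173010381 213.98269896193773 [[ 0.53039049 -0.10189473  0.113     ]] 394.0 213.5
t 0.1 p [ 0.1587 -0.5783  0.2038] psi -74.66 tilt [-4.0e-04  1.7e-03 -1.0e+00] F [0.4 0.4 0.3] w 0.0856 q6 -0.06
rotz 0.215 slide [-0.4571 -0.3978 0.0038] |0.606|
rotz -0.000 slide [0.0000 -0.0000 0.1390] |0.139|
```

{"api": "carry_out", "payload": {
  "slide": [
    [0, 0, 0],
    [0, 0, 0],
    [-0.0415, -0.036, 0],
    [-0.0415, -0.036, 0],
    [-0.0415, -0.036, 0],
    [-0.0415, -0.036, 0],
    [-0.0415, -0.036, 0],
    [-0.0415, -0.036, 0],
    [-0.0415, -0.036, 0],
    [-0.0415, -0.036, 0]
  ],
  "rotation": [
    [0, 0, 0.108],
    [0, 0, 0.108],
    [0, 0, 0],
    [0, 0, 0],
    [0, 0, 0],
    [0, 0, 0],
    [0, 0, 0],
    [0, 0, 0],
    [0, 0, 0],
    [0, 0, 0]
  ],
  "gripper": [0.085, 0.085, 0.085, 0.085, 0.085, 0.085, 0.085, 0.085, 0.085, 0.085],
  "grip_force": 30
}}

```text
time_s: 1.35
ee_pos: [0.4299, -0.2305, 0.2044]
orientation: [0.0, 0.725, -0.689, -0.0]
ft_force: [0.6, -1.0, 0.4]
width: 0.0852
```

{"api": "carry_out", "payload": {
  "slide": [
    [-0.0415, -0.036, 0],
    [-0.0415, -0.036, 0],
    [-0.0415, -0.036, 0],
    [0, 0, 0],
    [0, 0, 0]
  ],
  "rotation": [
    [0, 0, 0],
    [0, 0, 0],
    [0, 0, 0],
    [0, 0, 0],
    [0, 0, 0]
  ],
  "gripper": [0.085, 0.085, 0.085, 0.085, 0.085]
}}

```text
time_s: 1.98
ee_pos: [0.5303, -0.1023, 0.2042]
orientation: [0.001, 0.725, -0.688, -0.0]
ft_force: [-0.5, -0.3, -0.9]
width: 0.0852
```

Run:
```python
from h import *
plan([(.531,-.1015,.2,-87),(.531,-.1015,.061,-87)])
p,d=read_camera("wrist");cv2.imwrite("pics/w1.png",p[:,:,::-1])
```

```text
t 1.98 p [ 0.5303 -0.1023  0.2042] psi -87.0 tilt [-1.3e-03 -2.0e-04 -1.0e+00] F [-0.5 -0.3 -0.9] w 0.0852 q6 1.27
rotz 0.000 slide [-0.0007 -0.0007 0.0042] |0.004|
rotz -0.000 slide [0.0000 -0.0000 0.1390] |0.139|
```

View pics/w1.png

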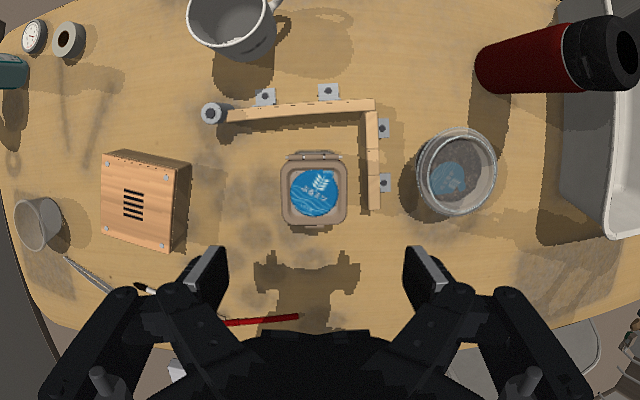

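```bash
cat >> h.py <<'E'
def wray(uv,z,p,R):
    m=camera_model("wrist");M=m["mount"];uv=np.atleast_2d(uv).astype(float)
    a=(uv-[m["cx"],m["cy"]]);r=np.linalg.norm(a,axis=1);th=r/m["fx"]
    c=np.stack([a[:,0]/r*np.sin(th),a[:,1]/r*np.sin(th),np.cos(th)],-1)
    d=c@M[:3,:3].T@R.T; o=R@M[:3,3]+p
    return o+d*((z-o[2])/d[:,2])[:,None]
E
python3 - <<'E'
from h import *
o,p,R=pose()
print(wray([(281,190),(347,190),(314,160),(314,228),(284,160),(281,222),(345,160),(347,222)],.113,p,R).round(4))
print(wray([(212,113)],.06,p,R))
E
```

```text
[[ 0.5313 -0.0724  0.113 ]
 [ 0.5343 -0.1302  0.113 ]
 [ 0.5592 -0.1     0.113 ]
 [ 0.4974 -0.1031  0.113 ]
 [ 0.558  -0.0743  0.113 ]
 [ 0.5015 -0.073   0.113 ]
 [ 0.5607 -0.1265  0.113 ]
 [ 0.5046 -0.1326  0.113 ]]
[[0.5970267  0.00866658 0.06      ]]
```

{"api": "carry_out", "payload": {
  "slide": [
    [-0.0007, -0.0005, 0.05],
    [0, 0, 0.05],
    [0, 0, 0.034],
    [0, 0, 0.01],
    [0, 0, 0],
    [0, 0, 0],
    [0, 0, 0],
    [0, 0, 0],
    [0, 0, 0],
    [0, 0, 0]
  ],
  "rotation": [
    [0, 0, 0],
    [0, 0, 0],
    [0, 0, 0],
    [0, 0, 0],
    [0, 0, 0],
    [0, 0, 0],
    [0, 0, 0],
    [0, 0, 0],
    [0, 0, 0],
    [0, 0, 0]
  ],
  "gripper": [0.085, 0.085, 0.085, 0.085, 0.05, 0.05, 0.05, 0.05, 0.05, 0.05],
  "grip_force": 30
}}

```text
time_s: 3.28
ee_pos: [0.5324, -0.102, 0.0631]
orientation: [-0.001, 0.725, -0.689, 0.002]
ft_force: [0.3, -0.6, 6.6]
width: 0.0561
```

{"api": "carry_out", "payload": {
  "slide": [
    [0, 0, 0],
    [0, 0, 0],
    [0, 0, -0.005],
    [0, 0, -0.01]
  ],
  "rotation": [
    [0, 0, 0],
    [0, 0, 0],
    [0, 0, 0],
    [0, 0, 0]
  ],
  "gripper": [0.05, 0.05, 0.05, 0.05]
}}

```text
time_s: 3.78
ee_pos: [0.5305, -0.1013, 0.0755]
orientation: [0.0, 0.725, -0.689, -0.001]
ft_force: [-0.4, 1.5, -0.2]
width: 0.0562
```

Run:
```python
from h import *
plan([(.40,-.25,.13,-87)])
p,d=read_camera("wrist");cv2.imwrite("pics/w2.png",p[:,:,::-1])
p,d=read_camera("scene");cv2.imwrite("pics/s2.png",cv2.resize(p[60:300,200:520,::-1],None,fx=2.4,fy=2.4))
```

```text
t 3.77 p [ 0.5305 -0.1013  0.0755] psi -87.02 tilt [-1.7e-03  5.0e-04 -1.0e+00] F [-0.4  1.5 -0.2] w 0.0562 q6 1.27
rotz -0.000 slide [0.1417 0.1381 -0.0545] |0.205|
```

View pics/s2.png

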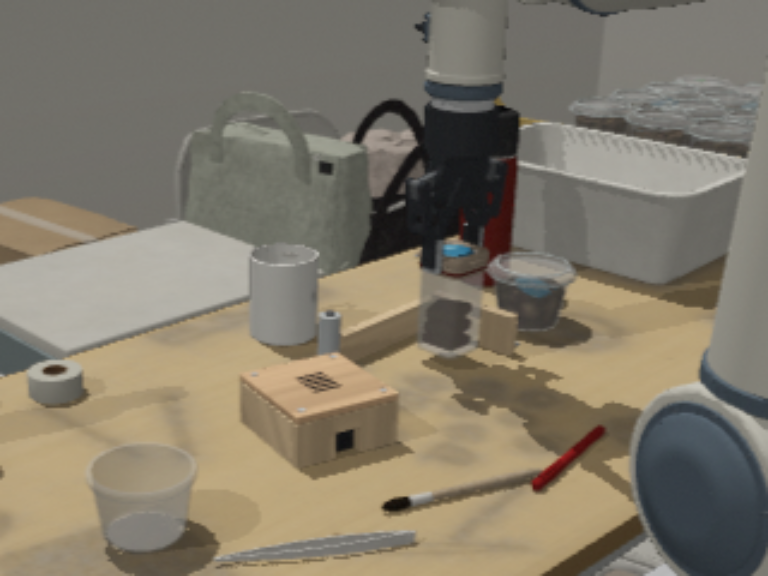

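View pics/w2.png

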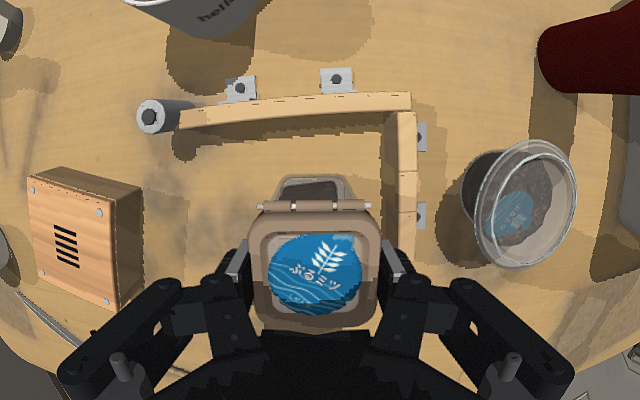

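{"api": "carry_out", "payload": {
  "slide": [
    [0, 0, -0.03],
    [0, 0, -0.03],
    [0.0202, 0.0197, 0],
    [0.0405, 0.0395, 0],
    [0.0405, 0.0395, 0],
    [0.0405, 0.0395, 0],
    [0, 0, 0],
    [0, 0, 0.03],
    [0, 0, 0.03],
    [0, 0, 0]
  ],
  "rotation": [
    [0, 0, 0],
    [0, 0, 0],
    [0, 0, 0],
    [0, 0, 0],
    [0, 0, 0],
    [0, 0, 0],
    [0, 0, 0],
    [0, 0, 0],
    [0, 0, 0],
    [0, 0, 0]
  ],
  "gripper": [0.05, 0.05, 0.05, 0.05, 0.05, 0.05, 0.05, 0.05, 0.05, 0.05]
}}

```text
time_s: 5.12
ee_pos: [0.3995, -0.2484, 0.0731]
orientation: [0.0, 0.725, -0.688, -0.003]
ft_force: [0.6, 0.5, -0.2]
width: 0.0561
```

{"api": "carry_out", "payload": {
  "slide": [
    [0, 0, 0.006],
    [0, 0, 0.004],
    [0, 0, 0]
  ],
  "rotation": [
    [0, 0, 0],
    [0, 0, 0],
    [0, 0, 0]
  ],
  "gripper": [0.05, 0.05, 0.05]
}}

```text
time_s: 5.5
ee_pos: [0.4007, -0.2502, 0.0662]
orientation: [-0.0, 0.725, -0.688, 0.0]
ft_force: [-0.1, 0.2, -1.1]
width: 0.0563
```

{"api": "carry_out", "payload": {
  "slide": [
    [0, 0, 0.002],
    [0, 0, 0.002],
    [0, 0, 0]
  ],
  "rotation": [
    [0, 0, 0],
    [0, 0, 0],
    [0, 0, 0]
  ],
  "gripper": [0.05, 0.05, 0.05]
}}

```text
time_s: 5.88
ee_pos: [0.4008, -0.2504, 0.0632]
orientation: [-0.0, 0.725, -0.689, 0.001]
ft_force: [-1.3, 0.7, 5.9]
width: 0.0561
```

{"api": "carry_out", "payload": {
  "slide": [
    [0, 0, 0],
    [0, 0, 0],
    [0, 0, 0],
    [0, 0, 0],
    [0, 0, -0.02],
    [0, 0, -0.04],
    [0, 0, -0.05],
    [0, 0, -0.03],
    [0, 0, 0]
  ],
  "rotation": [
    [0, 0, 0],
    [0, 0, 0],
    [0, 0, 0],
    [0, 0, 0],
    [0, 0, 0],
    [0, 0, 0],
    [0, 0, 0],
    [0, 0, 0],
    [0, 0, 0]
  ],
  "gripper": [0.085, 0.085, 0.085, 0.085, 0.085, 0.085, 0.085, 0.085, 0.085]
}}

```text
time_s: 7.0
ee_pos: [0.4015, -0.251, 0.2064]
orientation: [-0.0, 0.725, -0.689, 0.004]
ft_force: [-0.5, -0.8, -0.8]
width: 0.085
```

Run:
```python
from h import *
p,d=read_camera("wrist");cv2.imwrite("pics/w3.png",p[:,:,::-1])
# start of flush push: box centre .4886,.120 yaw 170 ; push dir -10deg
c=np.array([.4886,.120]);e=np.array([np.cos(np.radians(-10)),np.sin(np.radians(-10))])
a=c-e*(.055+.011+.012); print(a)
plan([(*a,.2,-100),(*a,.008,-100)])
```

```text
[0.411785   0.13354456]
t 7.05 p [ 0.401  -0.2506  0.2039] psi -87.03 tilt [ 0.003  -0.0022 -1.    ] F [-0.7 -0.1 -1. ] w 0.085 q6 0.89
rotz 0.226 slide [-0.3802 0.0560 0.0039] |0.384|
rotz -0.000 slide [-0.0000 0.0000 0.1920] |0.192|
```

View pics/w3.png

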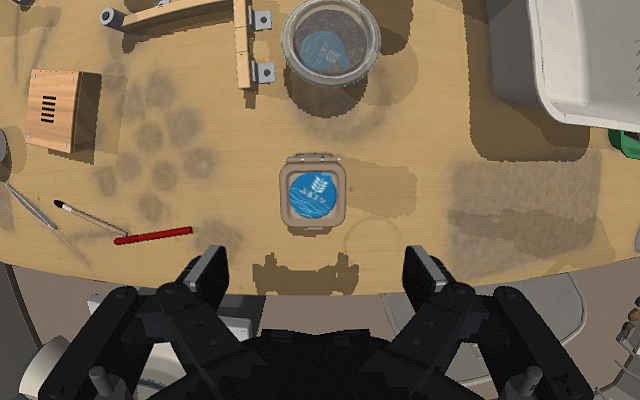

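Run:
```python
from h import *
print(ray("top",[(278,295),(338,311),(330,316),(215,288),(268,313),(380,303)],.005).round(3))
f=np.load("top0.npz");w=pts("top",f["d"])
a=w[285:320,205:345]; k=a[...,2]>.004; print(k.sum(), a[k][:,0].max(), a[k][:,2].max())
```

```text
[[ 0.338  0.165  0.005]
 [ 0.295  0.02   0.005]
 [ 0.284  0.04   0.005]
 [ 0.359  0.318  0.005]
 [ 0.295  0.19   0.005]
 [ 0.312 -0.083  0.005]]
499 0.5528990754610328 0.8888116232657972
```

{"api": "carry_out", "payload": {
  "slide": [
    [0, 0, 0],
    [0, 0, 0],
    [-0.0543, 0.008, 0],
    [-0.0543, 0.008, 0],
    [-0.0543, 0.008, 0],
    [-0.0543, 0.008, 0],
    [-0.0543, 0.008, 0],
    [-0.0543, 0.008, 0],
    [-0.0543, 0.008, 0],
    [0, 0, 0]
  ],
  "rotation": [
    [0, 0, 0.113],
    [0, 0, 0.113],
    [0, 0, 0],
    [0, 0, 0],
    [0, 0, 0],
    [0, 0, 0],
    [0, 0, 0],
    [0, 0, 0],
    [0, 0, 0],
    [0, 0, 0]
  ],
  "gripper": [0.07, 0.07, 0.07, 0.07, 0.07, 0.07, 0.07, 0.07, 0.07, 0.07]
}}

```text
time_s: 8.3
ee_pos: [0.4099, 0.1369, 0.2]
orientation: [-0.001, -0.645, 0.764, 0.001]
ft_force: [0.3, -0.3, -0.6]
width: 0.07
```

{"api": "carry_out", "payload": {
  "slide": [
    [0, 0, 0.05],
    [0, 0, 0.05],
    [0, 0, 0.05],
    [0, 0, 0.02],
    [0, 0, 0.012],
    [0, 0, 0.01],
    [0, 0, 0]
  ],
  "rotation": [
    [0, 0, 0],
    [0, 0, 0],
    [0, 0, 0],
    [0, 0, 0],
    [0, 0, 0],
    [0, 0, 0],
    [0, 0, 0]
  ],
  "gripper": [0.07, 0.07, 0.07, 0.07, 0.07, 0.07, 0.07]
}}

```text
time_s: 9.18
ee_pos: [0.4111, 0.1336, 0.0096]
orientation: [-0.0, -0.643, 0.766, 0.0]
ft_force: [0.6, -0.5, 0.8]
width: 0.0703
```

Run:
```python
from h import *
p,d=read_camera("wrist");cv2.imwrite("pics/w4.png",p[:,:,::-1])
plan([(.4118,.1335,.01,-100)])
```

```text
t 9.22 p [0.4115 0.1338 0.0103] psi -99.99 tilt [ 7.e-04  1.e-04 -1.e+00] F [ 0.1 -0.1  0.2] w 0.0698 q6 1.98
rotz 0.000 slide [0.0002 -0.0004 0.0003] |0.001|
```

View pics/w4.png

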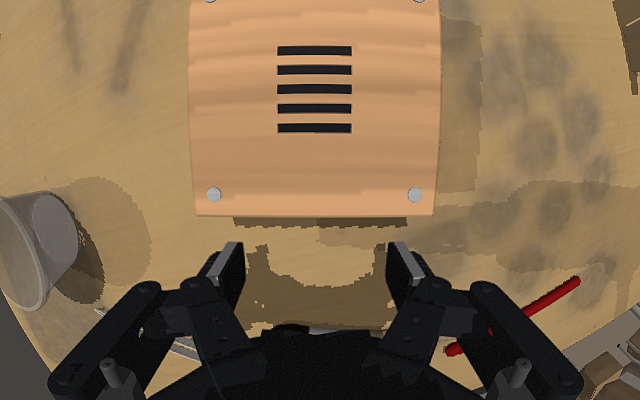

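{"api": "carry_out", "payload": {
  "slide": [
    [0, -0.006, 0],
    [0, -0.006, 0],
    [0, -0.012, 0],
    [0, -0.012, 0],
    [0, -0.012, 0],
    [0, -0.012, 0],
    [0, -0.012, 0],
    [0, -0.012, 0],
    [0, -0.012, 0],
    [0, -0.008, 0]
  ],
  "rotation": [
    [0, 0, 0],
    [0, 0, 0],
    [0, 0, 0],
    [0, 0, 0],
    [0, 0, 0],
    [0, 0, 0],
    [0, 0, 0],
    [0, 0, 0],
    [0, 0, 0],
    [0, 0, 0]
  ],
  "gripper": [0.07, 0.07, 0.07, 0.07, 0.07, 0.07, 0.07, 0.07, 0.07, 0.07]
}}

```text
time_s: 10.48
ee_pos: [0.5142, 0.1156, 0.0096]
orientation: [-0.0, -0.643, 0.766, 0.0]
ft_force: [-3.8, -0.7, 2.8]
width: 0.0701
```

```bash
cat >> h.py <<'E'
POST=np.array([.5967,.0095]);YAW=np.radians(7.0)
RD=np.array([[np.cos(YAW),-np.sin(YAW)],[np.sin(YAW),np.cos(YAW)]])
def box(tag=None,roi=(230,440,150,285)):
    p,d=read_camera("top");w=pts("top",d);z=w[...,2]
    m=np.zeros(z.shape,np.uint8);u0,u1,v0,v1=roi
    hsv=cv2.cvtColor(p,cv2.COLOR_RGB2HSV)
    k=((z>.046)&(z<.056)&(d>0));m[v0:v1,u0:u1]=k[v0:v1,u0:u1]
    m=cv2.morphologyEx(m,cv2.MORPH_OPEN,np.ones((4,4),np.uint8))
    n,l,s,c=cv2.connectedComponentsWithStats(m)
    kk=1+np.argmax(s[1:,4]);q=w[l==kk][:,:2].astype(np.float32);r=cv2.minAreaRect(q)
    a=r[2]; 
    cd=RD.T@(np.array(r[0])-POST)
    print("box n",len(q),"c",np.round(r[0],4),"size",np.round(r[1],4),"ang mod90 world",round(a%90,2),"dock",round((a-7.0)%90,2),"c dock",cd.round(4))
    if tag: cv2.imwrite(f"pics/{tag}.png",cv2.resize(p[100:300,160:500,::-1],None,fx=2.35,fy=2.35,interpolation=cv2.INTER_CUBIC))
    return r
E
python3 - <<'E'
from h import *
plan([(.41,.1335,.01,-100)]);box("t5")
E
```

```text
t 10.47 p [0.5142 0.1156 0.0096] psi -99.99 tilt [-2.e-04 -1.e-04 -1.e+00] F [-3.8 -0.7  2.8] w 0.0701 q6 1.9
rotz 0.000 slide [0.0005 0.1058 -0.0004] |0.106|
box n 1352 c [0.5915 0.0985] size [0.1114 0.08  ] ang mod90 world 81.62 dock 74.62 c dock [0.0056 0.089 ]
```

View pics/t5.png

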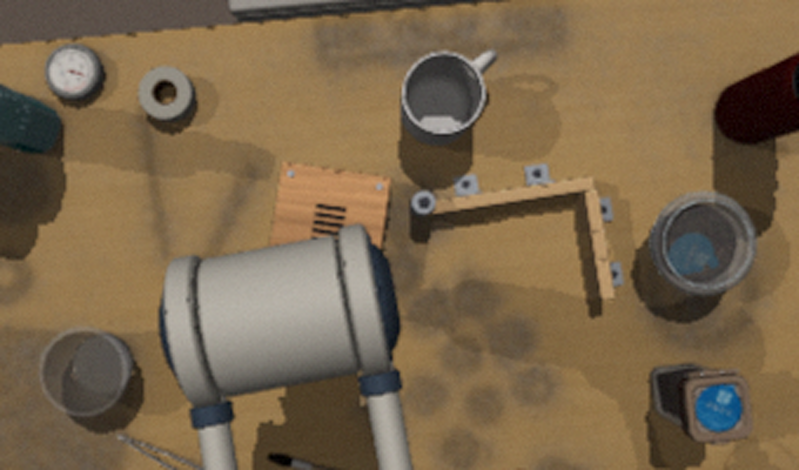

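{"api": "carry_out", "payload": {
  "slide": [
    [0, -0.005, 0],
    [0, 0, 0],
    [0, 0.015, 0],
    [0, 0.02, -0.02],
    [0, 0, -0.05],
    [0, 0, -0.03],
    [0, 0, 0]
  ],
  "rotation": [
    [0, 0, 0],
    [0, 0, 0],
    [0, 0, 0],
    [0, 0, 0],
    [0, 0, 0],
    [0, 0, 0],
    [0, 0, 0]
  ],
  "gripper": [0.07, 0.07, 0.07, 0.07, 0.07, 0.07, 0.07]
}}

```text
time_s: 11.4
ee_pos: [0.4858, 0.1213, 0.1132]
orientation: [0.003, -0.643, 0.766, -0.002]
ft_force: [-0.1, -0.8, -0.8]
width: 0.0698
```

Run:
```python
from h import *
box();plan([(.637,.140,.11,-55),(.637,.140,.005,-55)])
p,d=read_camera("wrist");cv2.imwrite("pics/w6.png",p[:,:,::-1])
```

```text
box n 2211 c [0.5812 0.1022] size [0.1131 0.114 ] ang mod90 world 80.17 dock 73.17 c dock [-0.004   0.0939]
t 11.45 p [0.4848 0.1211 0.1109] psi -99.98 tilt [ 3.2e-03  4.0e-04 -1.0e+00] F [ 0.2 -0.2 -0.7] w 0.0698 q6 1.92
rotz -0.785 slide [0.0719 -0.1355 0.0009] |0.153|
rotz -0.000 slide [0.0000 -0.0000 0.1050] |0.105|
```

View pics/w6.png

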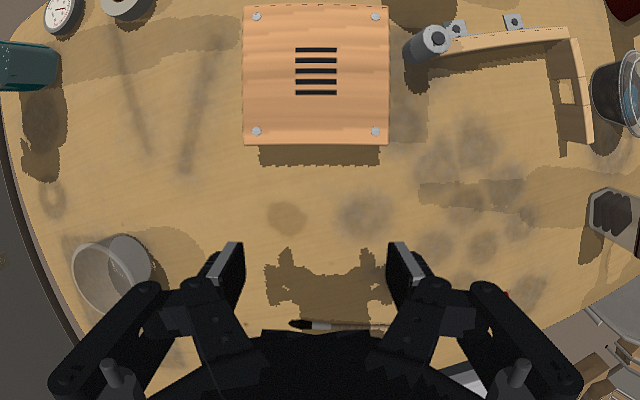

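{"api": "carry_out", "payload": {
  "slide": [
    [0, 0, 0],
    [0, 0, 0],
    [0, 0, 0],
    [0, 0, 0],
    [0, 0, 0],
    [0.0237, -0.0442, 0],
    [0.0237, -0.0442, 0],
    [0.0237, -0.0442, 0],
    [0, 0, 0]
  ],
  "rotation": [
    [0, 0, -0.157],
    [0, 0, -0.157],
    [0, 0, -0.157],
    [0, 0, -0.157],
    [0, 0, -0.157],
    [0, 0, 0],
    [0, 0, 0],
    [0, 0, 0],
    [0, 0, 0]
  ],
  "gripper": [0.085, 0.085, 0.085, 0.085, 0.085, 0.085, 0.085, 0.085, 0.085]
}}

```text
time_s: 12.62
ee_pos: [0.634, 0.1385, 0.1032]
orientation: [0.003, 0.887, -0.462, -0.003]
ft_force: [-0.6, -0.5, -1.6]
width: 0.0852
```

Run:
```python
from h import *
plan([(.634,.139,.11,-55),(.634,.139,.008,-55)])
p,d=read_camera("wrist");cv2.imwrite("pics/w7.png",p[:,:,::-1])
```

```text
t 12.62 p [0.634  0.1385 0.1032] psi -55.04 tilt [-0.0083 -0.0016 -1.    ] F [-0.6 -0.5 -1.6] w 0.0852 q6 1.12
rotz -0.001 slide [-0.0004 -0.0003 -0.0068] |0.007|
rotz -0.000 slide [0.0000 -0.0000 0.1020] |0.102|
```

View pics/w7.png

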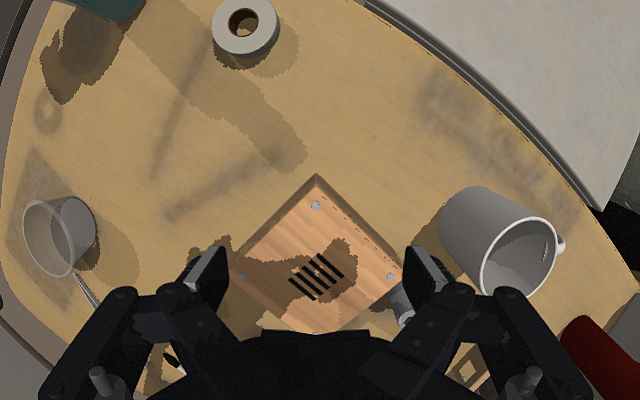

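{"api": "carry_out", "payload": {
  "slide": [
    [0, 0, 0.04],
    [0, 0, 0.035],
    [0, 0, 0.02],
    [0, 0, 0],
    [0, 0.006, 0],
    [0, 0.006, 0],
    [0, 0.005, 0],
    [0, 0, 0]
  ],
  "rotation": [
    [0, 0, 0],
    [0, 0, 0],
    [0, 0, 0],
    [0, 0, 0],
    [0, 0, 0],
    [0, 0, 0],
    [0, 0, 0],
    [0, 0, 0]
  ],
  "gripper": [0.085, 0.085, 0.085, 0.085, 0.085, 0.085, 0.085, 0.085]
}}

```text
time_s: 13.68
ee_pos: [0.6195, 0.1288, 0.0155]
orientation: [-0.0, 0.887, -0.462, 0.0]
ft_force: [0.4, -0.3, -0.5]
width: 0.0848
```

Run:
```python
from h import *
plan([])
box("t8")
p,d=read_camera("wrist");cv2.imwrite("pics/w8.png",p[:,:,::-1])
```

```text
t 13.68 p [0.6195 0.1288 0.0155] psi -55.02 tilt [ 9.e-04  1.e-04 -1.e+00] F [ 0.4 -0.3 -0.5] w 0.0848 q6 1.11
box n 753 c [0.5604 0.1088] size [0.1068 0.0705] ang mod90 world 79.94 dock 72.94 c dock [-0.0239  0.103 ]
```

View pics/w8.png

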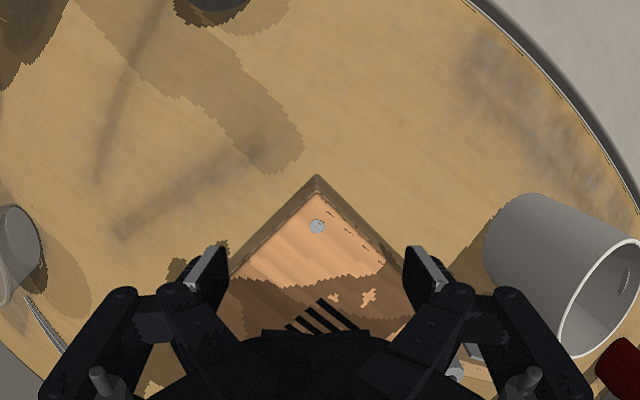

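View pics/t8.png

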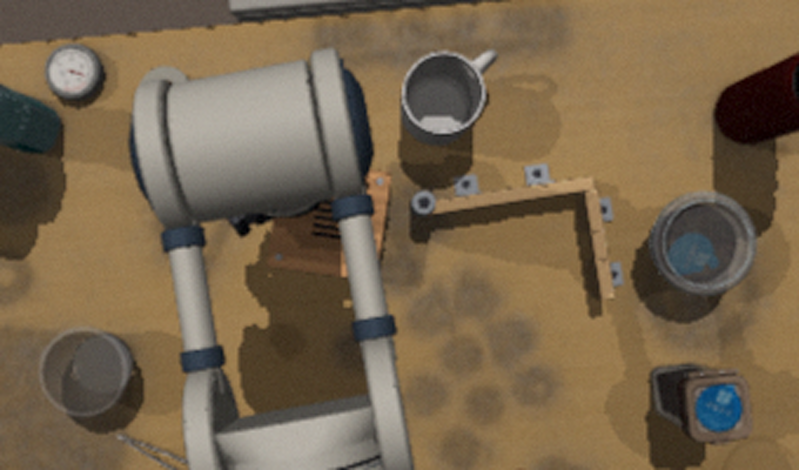

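{"api": "carry_out", "payload": {
  "slide": [
    [0, 0, 0.008],
    [0, 0.001, 0],
    [0.0035, 0.0035, 0],
    [0.0035, 0.0035, 0],
    [0.0035, 0.0035, 0],
    [0.0035, 0.0035, 0],
    [0.0015, 0.0015, 0],
    [0, 0, 0]
  ],
  "rotation": [
    [0, 0, 0],
    [0, 0, 0],
    [0, 0, 0],
    [0, 0, 0],
    [0, 0, 0],
    [0, 0, 0],
    [0, 0, 0],
    [0, 0, 0]
  ],
  "gripper": [0.085, 0.085, 0.085, 0.085, 0.085, 0.085, 0.085, 0.085]
}}

```text
time_s: 14.78
ee_pos: [0.6147, 0.1075, 0.0067]
orientation: [-0.001, 0.887, -0.462, -0.0]
ft_force: [1.2, 4.5, 1.7]
width: 0.085
```

Run:
```python
from h import *
plan([])
p,d=read_camera("wrist");cv2.imwrite("pics/w9.png",p[:,:,::-1])
p,d=read_camera("scene");cv2.imwrite("pics/s9.png",cv2.resize(p[60:300,200:520,::-1],None,fx=2.4,fy=2.4))
```

```text
t 14.78 p [0.6147 0.1075 0.0067] psi -55.0 tilt [-1.0e-04  1.5e-03 -1.0e+00] F [1.2 4.5 1.7] w 0.085 q6 1.08
```

View pics/w9.png

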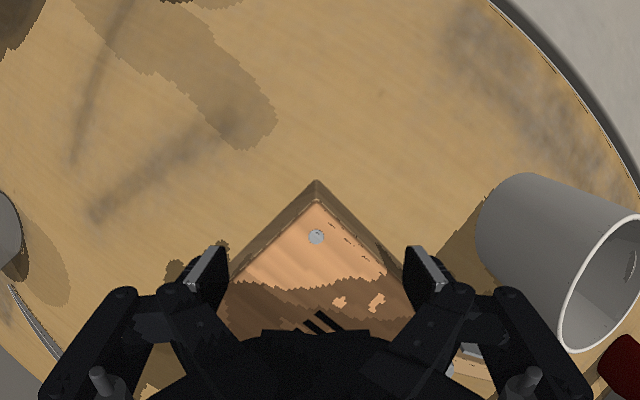

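View pics/s9.png

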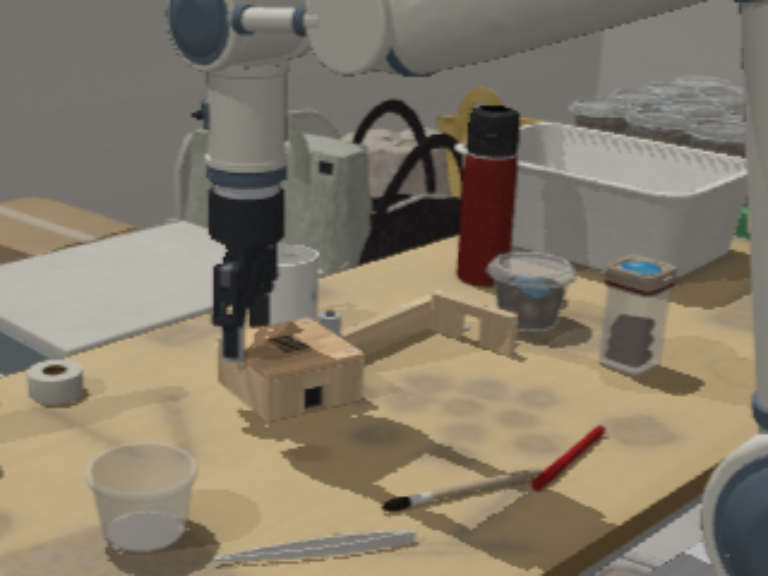

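{"api": "carry_out", "payload": {
  "slide": [
    [-0.0065, 0.0075, 0],
    [-0.0065, 0.0075, 0],
    [-0.0065, 0.0075, 0],
    [-0.0065, 0.0075, 0],
    [-0.0065, 0.0075, 0],
    [0, 0, 0]
  ],
  "rotation": [
    [0, 0, -0.1],
    [0, 0, -0.1],
    [0, 0, -0.1],
    [0, 0, -0.1],
    [0, 0, -0.1],
    [0, 0, 0]
  ],
  "gripper": [0.085, 0.085, 0.085, 0.085, 0.085, 0.085]
}}

```text
time_s: 15.62
ee_pos: [0.5653, 0.1032, 0.0067]
orientation: [-0.001, 0.974, -0.227, -0.0]
ft_force: [0.3, 6.3, 0.8]
width: 0.0849
```

```bash
cat >> h.py <<'E'
def where():
    o,p,R=pose(); r=POST-p[:2]; print("post in tool xy",(R[:2,:2].T@r).round(4))
E
python3 - <<'E'
from h import *
plan([]);where();box("t10")
p,d=read_camera("wrist");cv2.imwrite("pics/w10.png",p[:,:,::-1])
E
```

```text
t 15.62 p [0.5653 0.1032 0.0067] psi -26.23 tilt [-4.0e-04  1.8e-03 -1.0e+00] F [0.3 6.3 0.8] w 0.0849 q6 0.58
post in tool xy [0.0696 0.0701]
box n 229 c [0.5125 0.0792] size [0.0441 0.0821] ang mod90 world 88.3 dock 81.3 c dock [-0.0751  0.0794]
```

View pics/w10.png

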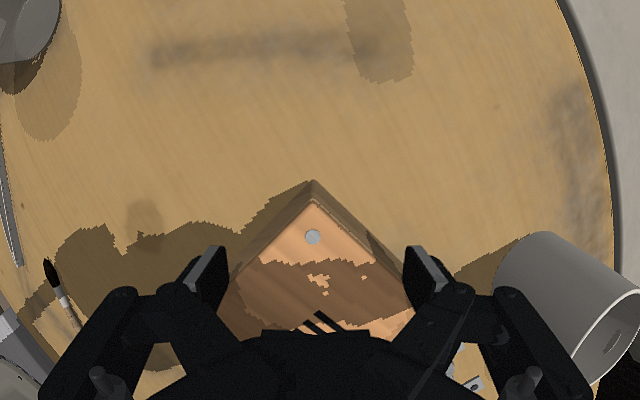

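View pics/t10.png

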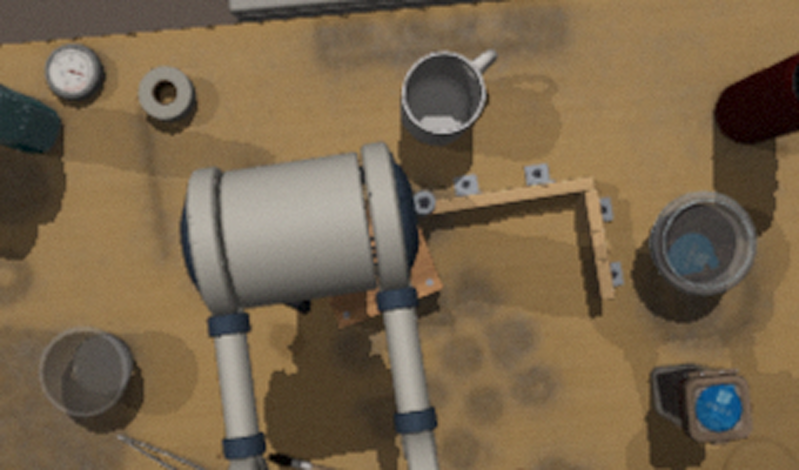

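{"api": "carry_out", "payload": {
  "slide": [
    [-0.0063, 0.0077, 0],
    [-0.0063, 0.0077, 0],
    [-0.0063, 0.0077, 0],
    [-0.0063, 0.0077, 0],
    [-0.0063, 0.0077, 0],
    [0.0005, 0.0005, 0],
    [0, 0, 0]
  ],
  "rotation": [
    [0, 0, -0.1],
    [0, 0, -0.1],
    [0, 0, -0.1],
    [0, 0, -0.1],
    [0, 0, -0.1],
    [0, 0, 0],
    [0, 0, 0]
  ],
  "gripper": [0.085, 0.085, 0.085, 0.085, 0.085, 0.085, 0.085]
}}

```text
time_s: 16.6
ee_pos: [0.5246, 0.075, 0.0063]
orientation: [-0.002, 1.0, 0.021, -0.002]
ft_force: [-5.1, 10.0, 3.8]
width: 0.0853
```

Run:
```python
from h import *
plan([]);where();box("t11")
p,d=read_camera("wrist");cv2.imwrite("pics/w11.png",p[:,:,::-1])
```

```text
t 16.6 p [0.5246 0.075  0.0063] psi 2.4 tilt [-0.004   0.0037 -1.    ] F [-5.1 10.   3.8] w 0.0853 q6 0.03
post in tool xy [0.0693 0.0684]
box n 76 c [0.5812 0.0365] size [0.0206 0.0359] ang mod90 world 46.6 dock 39.6 c dock [-0.0121  0.0287]
```

View pics/w11.png

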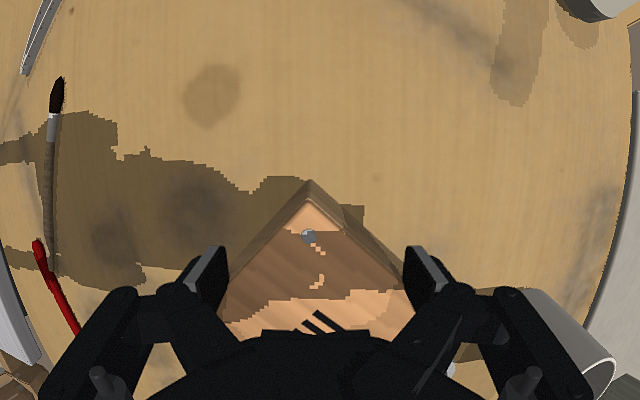

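View pics/t11.png

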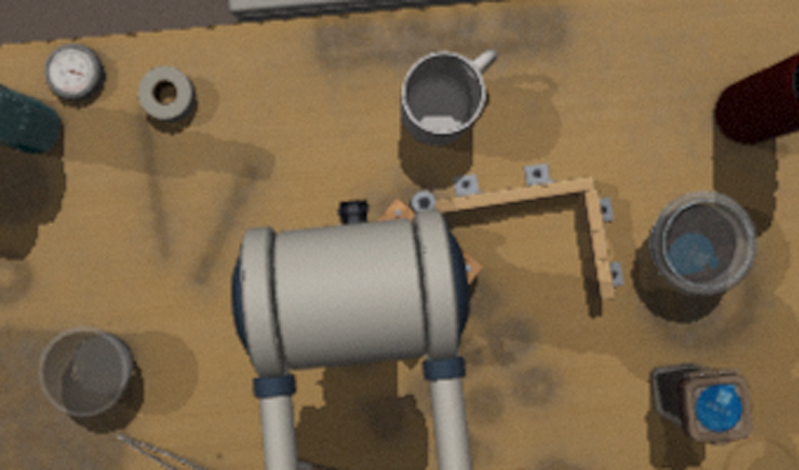

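{"api": "carry_out", "payload": {
  "slide": [
    [-0.0064, 0.0072, 0],
    [-0.0064, 0.0072, 0],
    [-0.0064, 0.0072, 0],
    [-0.0064, 0.0072, 0],
    [-0.0064, 0.0072, 0],
    [0, 0, 0]
  ],
  "rotation": [
    [0, 0, -0.1],
    [0, 0, -0.1],
    [0, 0, -0.1],
    [0, 0, -0.1],
    [0, 0, -0.1],
    [0, 0, 0]
  ],
  "gripper": [0.085, 0.085, 0.085, 0.085, 0.085, 0.085]
}}

```text
time_s: 17.45
ee_pos: [0.5021, 0.0315, 0.0062]
orientation: [-0.002, 0.964, 0.268, -0.002]
ft_force: [-5.1, 6.2, 2.7]
width: 0.0854
```

Run:
```python
from h import *
plan([]);where()
p,d=read_camera("wrist");cv2.imwrite("pics/w12.png",p[:,:,::-1])
p,d=read_camera("scene");cv2.imwrite("pics/s12.png",cv2.resize(p[60:300,200:520,::-1],None,fx=2.4,fy=2.4))
```

```text
t 17.45 p [0.5021 0.0315 0.0062] psi 31.05 tilt [-0.0045  0.0021 -1.    ] F [-5.1  6.2  2.7] w 0.0854 q6 -0.55
post in tool xy [0.0697 0.0676]
```

View pics/w12.png

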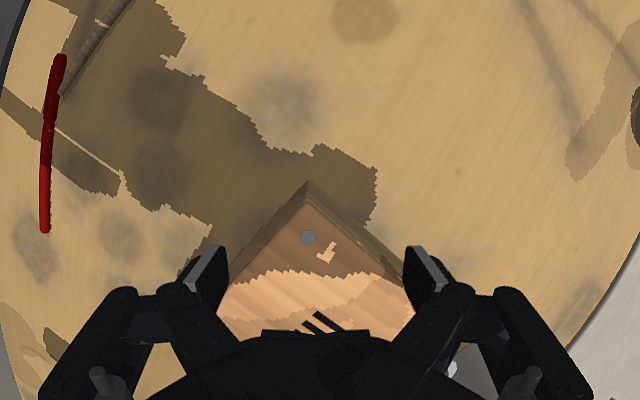

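View pics/s12.png

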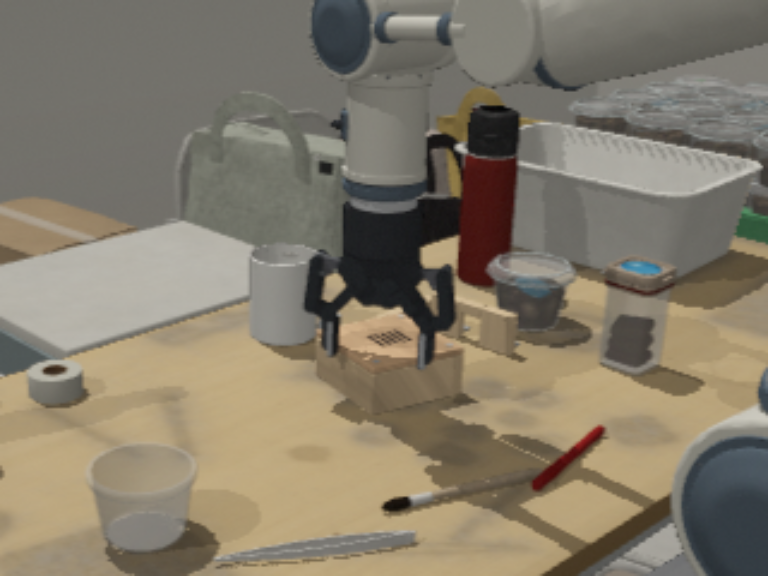

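{"api": "carry_out", "payload": {
  "slide": [
    [-0.0064, 0.0072, 0],
    [-0.0064, 0.0072, 0],
    [-0.0051, 0.0058, 0],
    [0, 0, 0]
  ],
  "rotation": [
    [0, 0, -0.1],
    [0, 0, -0.1],
    [0, 0, -0.08],
    [0, 0, 0]
  ],
  "gripper": [0.085, 0.085, 0.085, 0.085]
}}

```text
time_s: 18.05
ee_pos: [0.5, 0.0036, 0.006]
orientation: [-0.001, 0.917, 0.399, -0.002]
ft_force: [-3.8, 3.1, 1.9]
width: 0.0847
```

Run:
```python
from h import *
plan([]);where();box("t13")
p,d=read_camera("wrist");cv2.imwrite("pics/w13.png",p[:,:,::-1])
```

```text
t 18.05 p [0.5    0.0036 0.006 ] psi 47.0 tilt [-4.e-03  2.e-04 -1.e+00] F [-3.8  3.1  1.9] w 0.0847 q6 -0.88
post in tool xy [0.0702 0.0667]
box n 994 c [ 0.5594 -0.0176] size [0.0529 0.1476] ang mod90 world 3.12 dock 86.12 c dock [-0.0404 -0.0224]
```

View pics/w13.png

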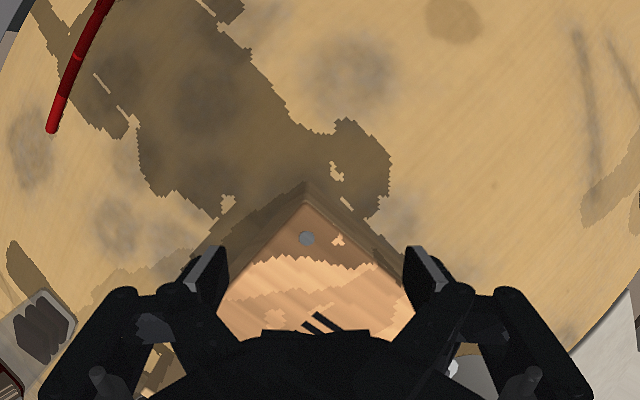

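View pics/t13.png

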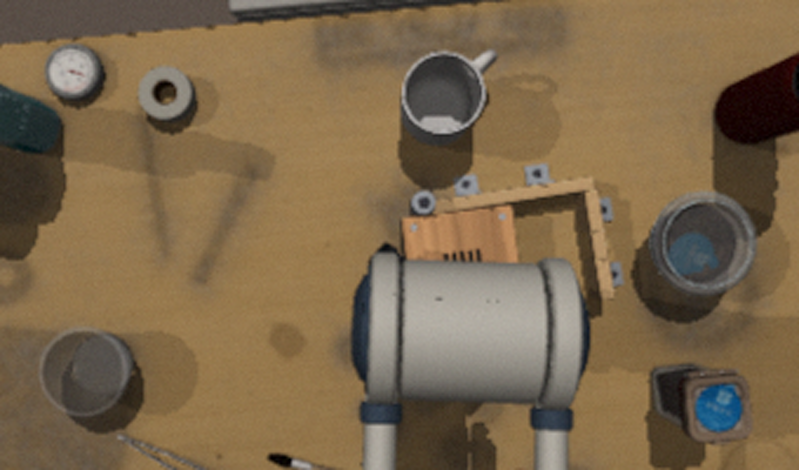

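{"api": "carry_out", "payload": {
  "slide": [
    [-0.0051, 0.0058, 0],
    [-0.0055, 0.0058, 0],
    [-0.0055, 0.0058, 0],
    [-0.0055, 0.0058, 0],
    [-0.0055, 0.0058, 0],
    [0, 0, 0]
  ],
  "rotation": [
    [0, 0, -0.08],
    [0, 0, 0],
    [0, 0, 0],
    [0, 0, 0],
    [0, 0, 0],
    [0, 0, 0]
  ],
  "gripper": [0.085, 0.085, 0.085, 0.085, 0.085, 0.085]
}}

```text
time_s: 18.9
ee_pos: [0.5018, -0.0323, 0.0054]
orientation: [-0.006, 0.9, 0.435, -0.004]
ft_force: [-19.3, 14.1, 9.3]
width: 0.085
```

Run:
```python
from h import *
plan([]);where();box("t14")
p,d=read_camera("wrist");cv2.imwrite("pics/w14.png",p[:,:,::-1])
```

```text
t 18.9 p [ 0.5018 -0.0323  0.0054] psi 51.59 tilt [-0.0125  0.0062 -0.9999] F [-19.3  14.1   9.3] w 0.085 q6 -1.04
post in tool xy [0.0917 0.0483]
box n 769 c [ 0.5727 -0.0357] size [0.182  0.0517] ang mod90 world 88.3 dock 81.3 c dock [-0.0293 -0.042 ]
```

View pics/w14.png

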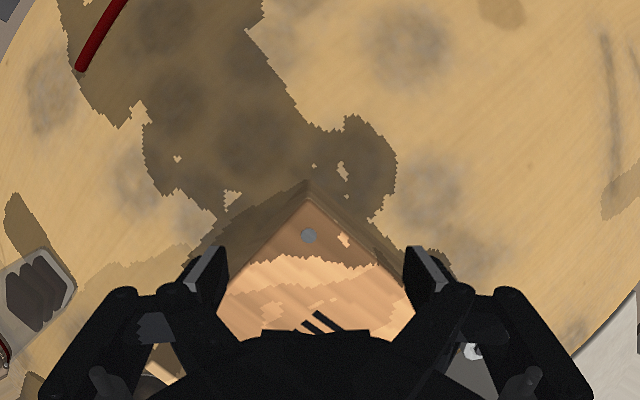

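View pics/t14.png

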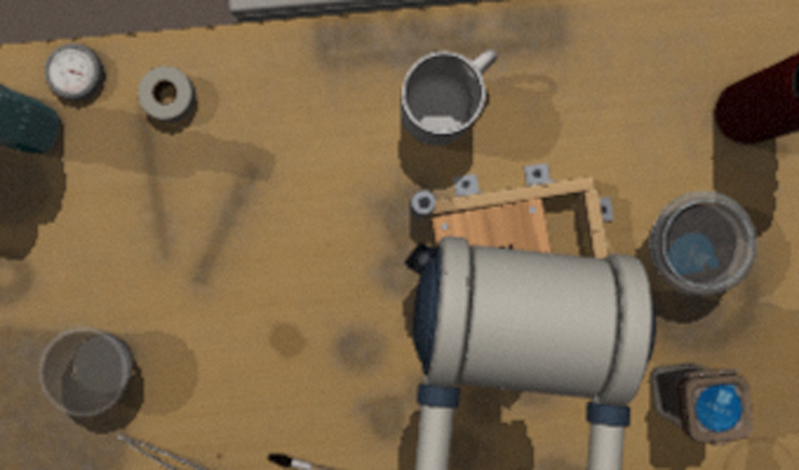

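{"api": "carry_out", "payload": {
  "slide": [
    [-0.0008, -0.0008, 0],
    [-0.005, 0.005, 0],
    [-0.005, 0.005, 0],
    [-0.005, 0.005, 0],
    [-0.005, 0.005, 0],
    [0, 0, 0]
  ],
  "rotation": [
    [0, 0, 0],
    [0, 0, 0],
    [0, 0, 0],
    [0, 0, 0],
    [0, 0, 0],
    [0, 0, 0]
  ],
  "gripper": [0.085, 0.085, 0.085, 0.085, 0.085, 0.085]
}}

```text
time_s: 19.75
ee_pos: [0.5054, -0.062, 0.0054]
orientation: [-0.004, 0.901, 0.435, -0.003]
ft_force: [-11.5, 7.5, 5.9]
width: 0.0852
```

Run:
```python
from h import *
plan([(.5065,-.0744,.006,52)]);box("t15")
```

```text
t 19.75 p [ 0.5054 -0.062   0.0054] psi 51.55 tilt [-0.0089  0.0036 -1.    ] F [-11.5   7.5   5.9] w 0.0852 q6 -1.09
rotz -0.008 slide [-0.0091 0.0085 -0.0006] |0.012|
box n 709 c [ 0.5669 -0.0491] size [0.0484 0.2116] ang mod90 world 5.03 dock 88.03 c dock [-0.0367 -0.0545]
```

View pics/t15.png

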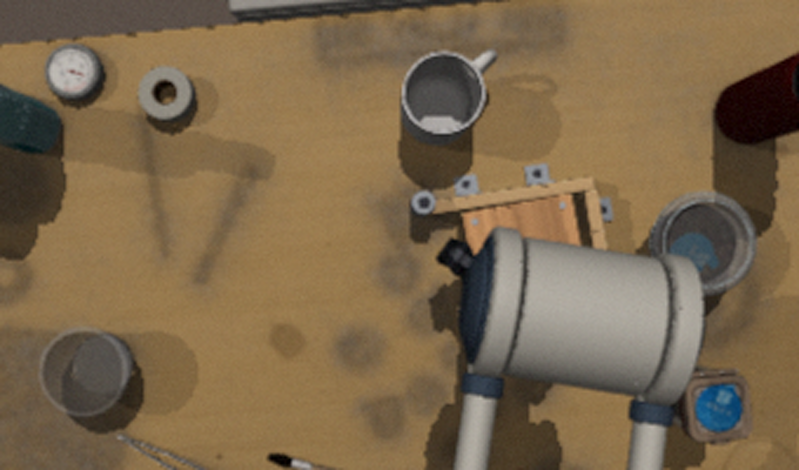

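{"api": "carry_out", "payload": {
  "slide": [
    [-0.004, 0.004, 0],
    [-0.003, 0.003, 0],
    [-0.0015, 0.0015, 0],
    [0, 0, 0]
  ],
  "rotation": [
    [0, 0, 0],
    [0, 0, 0],
    [0, 0, 0],
    [0, 0, 0]
  ],
  "gripper": [0.085, 0.085, 0.085, 0.085]
}}

```text
time_s: 20.3
ee_pos: [0.5067, -0.0728, 0.0054]
orientation: [-0.004, 0.9, 0.435, -0.003]
ft_force: [-12.4, 12.5, 6.5]
width: 0.0851
```

{"api": "carry_out", "payload": {
  "slide": [
    [-0.0007, 0.0007, 0],
    [-0.0007, 0.0007, 0],
    [0, 0, 0]
  ],
  "rotation": [
    [0, 0, 0],
    [0, 0, 0],
    [0, 0, 0]
  ],
  "gripper": [0.085, 0.085, 0.085]
}}

```text
time_s: 20.68
ee_pos: [0.5067, -0.0729, 0.0054]
orientation: [-0.006, 0.9, 0.436, -0.002]
ft_force: [-13.3, 18.1, 8.6]
width: 0.0851
```

Run:
```python
from h import *
plan([(.5065,-.0744,.006,52)]);box("t16")
p,d=read_camera("wrist");cv2.imwrite("pics/w16.png",p[:,:,::-1])
```

```text
t 20.68 p [ 0.5067 -0.0729  0.0054] psi 51.64 tilt [-0.0097  0.0087 -0.9999] F [-13.3  18.1   8.6] w 0.0851 q6 -1.12
rotz -0.006 slide [-0.0013 0.0007 -0.0006] |0.002|
box n 683 c [ 0.5667 -0.0497] size [0.0459 0.2129] ang mod90 world 6.16 dock 89.16 c dock [-0.037  -0.0551]
```

View pics/t16.png

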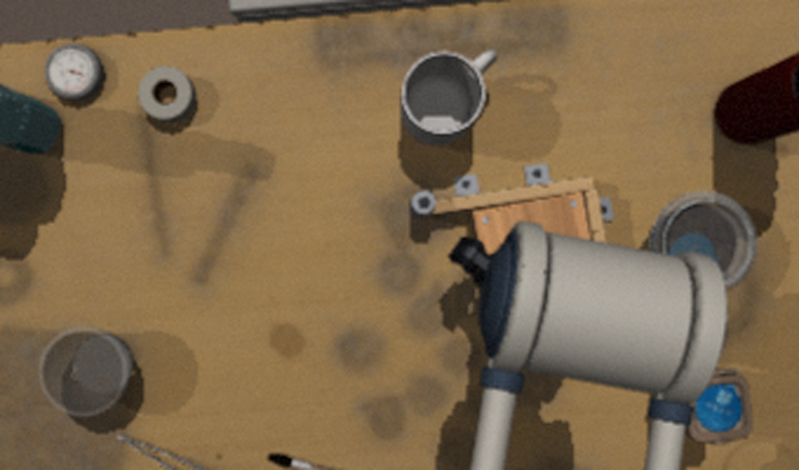

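{"api": "carry_out", "payload": {
  "slide": [
    [0, -0.005, 0],
    [0, -0.015, 0],
    [0, -0.01, 0],
    [0, 0, -0.03],
    [0, 0, -0.06],
    [0, 0, -0.06],
    [0, -0.04, 0],
    [0, -0.05, 0],
    [0, -0.05, 0],
    [0, 0, 0]
  ],
  "rotation": [
    [0, 0, 0],
    [0, 0, 0],
    [0, 0, 0],
    [0, 0, 0],
    [0, 0, 0],
    [0, 0, 0],
    [0, 0, 0],
    [0, 0, 0],
    [0, 0, 0],
    [0, 0, 0]
  ],
  "gripper": [0.085, 0.085, 0.085, 0.085, 0.085, 0.085, 0.085, 0.085, 0.085, 0.085]
}}

```text
time_s: 22.02
ee_pos: [0.376, 0.0293, 0.1574]
orientation: [0.001, 0.9, 0.436, 0.001]
ft_force: [0.2, -0.3, 0.5]
width: 0.0853
```

Run:
```python
from h import *
plan([]);box("t17")
p,d=read_camera("top");np.savez("top17.npz",p=p,d=d)
p,d=read_camera("wrist");cv2.imwrite("pics/w17.png",p[:,:,::-1])
```

```text
t 22.02 p [0.376  0.0293 0.1574] psi 51.69 tilt [ 2.6e-03 -3.0e-04 -1.0e+00] F [ 0.2 -0.3  0.5] w 0.0853 q6 -0.91
box n 2248 c [ 0.529 -0.06 ] size [0.1156 0.2219] ang mod90 world 8.78 dock 1.78 c dock [-0.0757 -0.0608]
```

View pics/t17.png

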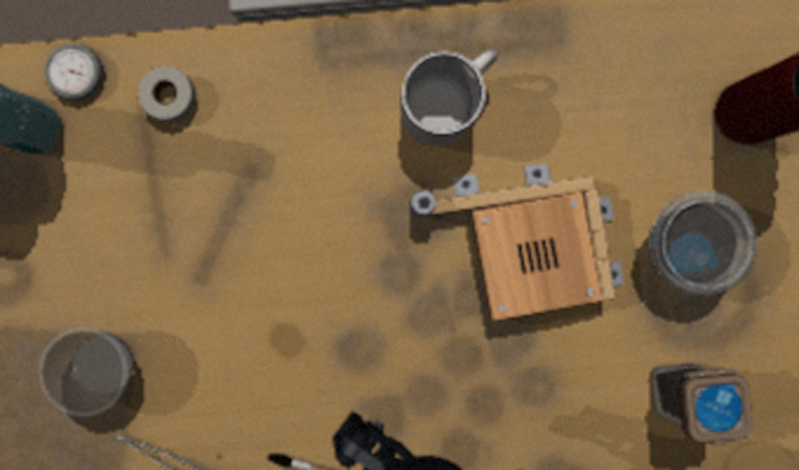

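View pics/w17.png

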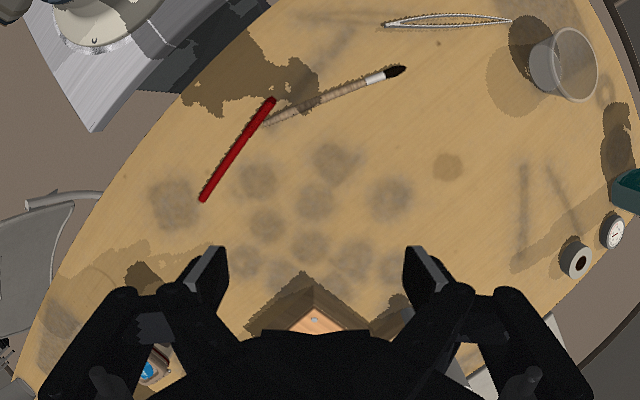

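Run:
```python
from h import *
f=np.load("top17.npz");p,d=f["p"],f["d"];w=pts("top",d);z=w[...,2]
def rect(lo,hi,box,k=3):
    u0,u1,v0,v1=box;m=np.zeros(z.shape,np.uint8);m[v0:v1,u0:u1]=((z>lo)&(z<hi)&(d>0))[v0:v1,u0:u1]
    m=cv2.morphologyEx(m,cv2.MORPH_OPEN,np.ones((k,k),np.uint8))
    n,l,s,c=cv2.connectedComponentsWithStats(m);j=1+np.argmax(s[1:,4]);q=w[l==j];r=cv2.minAreaRect(q[:,:2].astype(np.float32));print(len(q),q[:,2].mean().round(4),np.round(r[0],4),np.round(r[1],4),round(r[2],2));return r
r=rect(.0485,.056,(350,430,180,240))
print("dock",(RD.T@(np.array(r[0])-POST)).round(4),"want -.067 -.105")
rect(.042,.0475,(408,430,170,235),2)
rect(.053,.07,(330,350,175,195),1)
rect(.104,.13,(430,485,250,300));rect(.06,.09,(430,490,175,230));rect(.04,.12,(325,380,115,165));rect(.03,.08,(170,222,235,285))
```

```text
2204 0.0516 [ 0.541  -0.1012] [0.1097 0.1103] 8.86
dock [-0.0688 -0.1031] want -.067 -.105
246 0.0428 [ 0.5737 -0.079 ] [0.2509 0.1075] 75.59
81 0.0602 [0.5967 0.0098] [0.0211 0.0212] 42.97
790 0.1113 [ 0.3986 -0.249 ] [0.0666 0.0586] 3.83
1569 0.0677 [ 0.5485 -0.2599] [0.1003 0.0976] 88.52
340 0.0771 [ 0.7219 -0.0218] [0.0762 0.0651] 65.02
411 0.0495 [0.4382 0.3601] [0.088  0.0626] 12.39
```

Run:
```python
from h import *
plan([(.4606,-.113,.157,97),(.4606,-.113,.010,97)])
```

```text
t 22.18 p [0.3778 0.0277 0.1569] psi 51.55 tilt [ 9.e-04 -7.e-04 -1.e+00] F [-1.3 -1.3  0.4] w 0.0851 q6 -0.92
rotz -0.793 slide [-0.1498 0.0650 -0.0001] |0.163|
rotz -0.000 slide [0.0000 0.0000 0.1470] |0.147|
```

{"api": "carry_out", "payload": {
  "slide": [
    [0, 0, 0],
    [0, 0, 0],
    [0, 0, 0],
    [0, 0, 0],
    [0, 0, 0],
    [-0.05, 0.0217, 0],
    [-0.05, 0.0217, 0],
    [-0.05, 0.0217, 0],
    [0, 0, 0]
  ],
  "rotation": [
    [0, 0, -0.1586],
    [0, 0, -0.1586],
    [0, 0, -0.1586],
    [0, 0, -0.1586],
    [0, 0, -0.1586],
    [0, 0, 0],
    [0, 0, 0],
    [0, 0, 0],
    [0, 0, 0]
  ],
  "gripper": [0.07, 0.07, 0.07, 0.07, 0.07, 0.07, 0.07, 0.07, 0.07]
}}

```text
time_s: 23.3
ee_pos: [0.4612, -0.1166, 0.1546]
orientation: [-0.002, 0.665, 0.747, -0.001]
ft_force: [-0.9, 0.2, -0.1]
width: 0.0703
```

{"api": "carry_out", "payload": {
  "slide": [
    [0, 0, 0.05],
    [0, 0, 0.05],
    [0, 0, 0.03],
    [0, 0, 0.015],
    [0, 0, 0]
  ],
  "rotation": [
    [0, 0, 0],
    [0, 0, 0],
    [0, 0, 0],
    [0, 0, 0],
    [0, 0, 0]
  ],
  "gripper": [0.07, 0.07, 0.07, 0.07, 0.07]
}}

```text
time_s: 23.92
ee_pos: [0.46, -0.1127, 0.0112]
orientation: [-0.001, 0.663, 0.749, -0.0]
ft_force: [-0.1, 0.0, -0.0]
width: 0.07
```

Run:
```python
from h import *
plan([(.4775,-.111,.010,97)])
p,d=read_camera("wrist");cv2.imwrite("pics/w18.png",p[:,:,::-1])
```

```text
t 23.93 p [ 0.46   -0.1127  0.0112] psi 96.99 tilt [-1.7e-03  5.0e-04 -1.0e+00] F [-0.1  0.  -0. ] w 0.07 q6 -2.0
rotz -0.000 slide [-0.0005 0.0176 0.0012] |0.018|
```

View pics/w18.png

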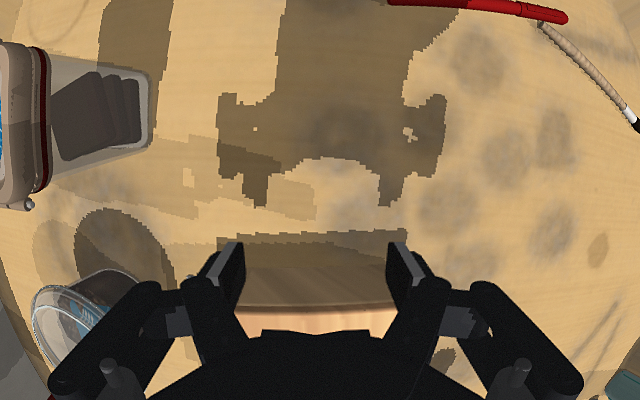

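{"api": "carry_out", "payload": {
  "slide": [
    [0, 0.005, 0],
    [0, 0.005, 0],
    [0, 0.003, 0],
    [0, 0.003, 0],
    [0, 0, 0]
  ],
  "rotation": [
    [0, 0, 0],
    [0, 0, 0],
    [0, 0, 0],
    [0, 0, 0],
    [0, 0, 0]
  ],
  "gripper": [0.07, 0.07, 0.07, 0.07, 0.07]
}}

```text
time_s: 24.6
ee_pos: [0.476, -0.1107, 0.0118]
orientation: [-0.001, 0.662, 0.749, -0.0]
ft_force: [-3.5, 0.1, 1.7]
width: 0.0699
```

{"api": "carry_out", "payload": {
  "slide": [
    [0, 0.0015, 0],
    [0, 0.001, 0],
    [0, 0, 0]
  ],
  "rotation": [
    [0, 0, 0],
    [0, 0, 0],
    [0, 0, 0]
  ],
  "gripper": [0.07, 0.07, 0.07]
}}

```text
time_s: 24.98
ee_pos: [0.4775, -0.1099, 0.0116]
orientation: [-0.002, 0.662, 0.749, -0.001]
ft_force: [-7.8, 2.4, 4.3]
width: 0.0698
```

{"api": "carry_out", "payload": {
  "slide": [
    [0, 0.0015, 0],
    [0, 0, 0]
  ],
  "rotation": [
    [0, 0, 0],
    [0, 0, 0]
  ],
  "gripper": [0.07, 0.07]
}}

```text
time_s: 25.22
ee_pos: [0.4777, -0.1097, 0.0115]
orientation: [-0.003, 0.662, 0.749, -0.001]
ft_force: [-13.3, 2.6, 8.5]
width: 0.0702
```

{"api": "carry_out", "payload": {
  "slide": [
    [0, -0.005, 0],
    [0, -0.02, 0],
    [0, -0.01, -0.02],
    [0, 0, -0.06],
    [0, 0, -0.06],
    [0.05, 0, 0],
    [0.05, 0, 0],
    [0.05, 0, 0],
    [0, 0, 0]
  ],
  "rotation": [
    [0, 0, 0],
    [0, 0, 0],
    [0, 0, 0],
    [0, 0, 0],
    [0, 0, 0],
    [0, 0, 0],
    [0, 0, 0],
    [0, 0, 0],
    [0, 0, 0]
  ],
  "gripper": [0.07, 0.07, 0.07, 0.07, 0.07, 0.07, 0.07, 0.07, 0.07]
}}

```text
time_s: 26.35
ee_pos: [0.4273, 0.0369, 0.152]
orientation: [0.0, 0.661, 0.751, 0.001]
ft_force: [-0.1, -0.5, -0.3]
width: 0.0702
```

```bash
cat >> h.py <<'E'
def fin(tag):
    p,d=read_camera("top");w=pts("top",d);z=w[...,2]
    cv2.imwrite(f"pics/{tag}.png",cv2.resize(p[100:300,160:500,::-1],None,fx=2.35,fy=2.35,interpolation=cv2.INTER_CUBIC))
    m=np.zeros(z.shape,np.uint8);m[180:240,350:430]=((z>.0485)&(z<.056)&(d>0))[180:240,350:430]
    m=cv2.morphologyEx(m,cv2.MORPH_OPEN,np.ones((3,3),np.uint8));q=w[m>0];r=cv2.minAreaRect(q[:,:2].astype(np.float32))
    print(len(q),np.round(r[1],4),"ang",round(r[2],2),"dock",(RD.T@(np.array(r[0])-POST)).round(4),"want -.067 -.105")
E
python3 - <<'E'
from h import *
fin("t19");plan([(.531,-.020,.11,7),(.531,-.020,.01,7)])
E
```

```text
2192 [0.1099 0.1101] ang 7.03 dock [-0.0673 -0.103 ] want -.067 -.105
t 26.4 p [0.4275 0.0353 0.1519] psi 97.19 tilt [ 1.6e-03 -2.0e-04 -1.0e+00] F [-1.2 -0.5  0.4] w 0.0701 q6 -1.69
rotz 1.574 slide [0.0960 0.0675 0.0419] |0.125|
rotz -0.000 slide [0.0000 0.0000 0.1000] |0.100|
```

View pics/t19.png

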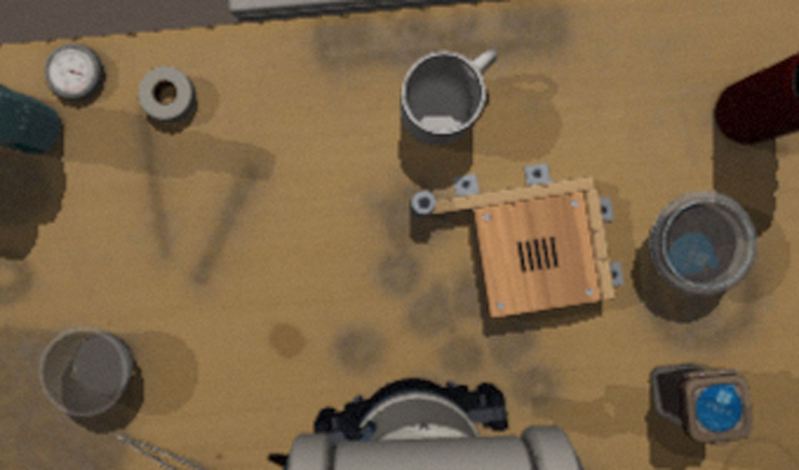

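{"api": "carry_out", "payload": {
  "slide": [
    [0, 0, 0],
    [0, 0, 0],
    [0, 0, 0],
    [0, 0, 0],
    [0, 0, 0],
    [0, 0, 0],
    [0, 0, 0],
    [0, 0, 0],
    [0, 0, 0],
    [0, 0, 0]
  ],
  "rotation": [
    [0, 0, 0.1574],
    [0, 0, 0.1574],
    [0, 0, 0.1574],
    [0, 0, 0.1574],
    [0, 0, 0.1574],
    [0, 0, 0.1574],
    [0, 0, 0.1574],
    [0, 0, 0.1574],
    [0, 0, 0.1574],
    [0, 0, 0.1574]
  ],
  "gripper": [0.04, 0.04, 0.04, 0.04, 0.04, 0.04, 0.04, 0.04, 0.04, 0.04]
}}

```text
time_s: 27.65
ee_pos: [0.4278, 0.0327, 0.1517]
orientation: [0.0, 0.998, 0.056, 0.0]
ft_force: [-0.4, 0.9, -1.0]
width: 0.0398
```

Run:
```python
from h import *
plan([(.528,-.021,.15,7),(.528,-.021,.012,7)])
```

```text
t 27.65 p [0.4278 0.0327 0.1517] psi 6.39 tilt [ 7.e-04 -5.e-04 -1.e+00] F [-0.4  0.9 -1. ] w 0.0398 q6 -0.11
rotz -0.011 slide [0.0929 0.0655 0.0017] |0.114|
rotz -0.000 slide [0.0000 0.0000 0.1380] |0.138|
```

{"api": "carry_out", "payload": {
  "slide": [
    [0.031, 0.0218, 0],
    [0.031, 0.0218, 0],
    [0.031, 0.0218, 0],
    [0, 0, 0],
    [0, 0, 0.05],
    [0, 0, 0.05],
    [0, 0, 0.03],
    [0, 0, 0.008],
    [0, 0, 0]
  ],
  "rotation": [
    [0, 0, 0],
    [0, 0, 0],
    [0, 0, 0],
    [0, 0, 0],
    [0, 0, 0],
    [0, 0, 0],
    [0, 0, 0],
    [0, 0, 0],
    [0, 0, 0]
  ],
  "gripper": [0.04, 0.04, 0.04, 0.04, 0.04, 0.04, 0.04, 0.04, 0.04]
}}

```text
time_s: 28.78
ee_pos: [0.5275, -0.02, 0.0145]
orientation: [0.0, 0.998, 0.059, 0.0]
ft_force: [-0.3, -0.7, 0.1]
width: 0.0399
```

Run:
```python
from h import *
plan([(.526,-.038,.012,7)])
p,d=read_camera("wrist");cv2.imwrite("pics/w20.png",p[:,:,::-1])
```

```text
t 28.77 p [ 0.5275 -0.02    0.0145] psi 6.79 tilt [ 7.e-04 -1.e-04 -1.e+00] F [-0.3 -0.7  0.1] w 0.0399 q6 -0.22
rotz -0.004 slide [-0.0036 0.0177 0.0025] |0.018|
```

View pics/w20.png

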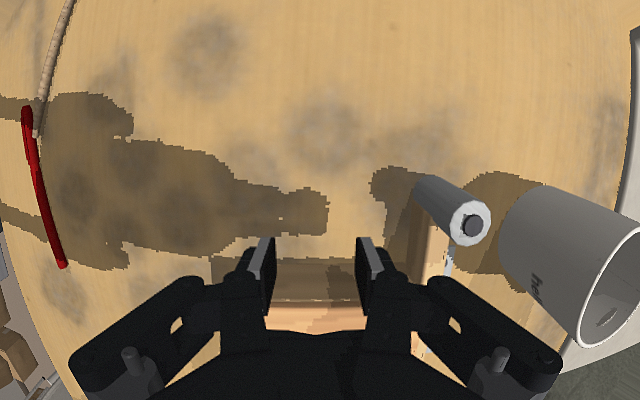

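{"api": "carry_out", "payload": {
  "slide": [
    [0, 0.006, 0],
    [0, 0.006, 0],
    [0, 0.004, 0],
    [0, 0.002, 0],
    [0, 0, 0]
  ],
  "rotation": [
    [0, 0, 0],
    [0, 0, 0],
    [0, 0, 0],
    [0, 0, 0],
    [0, 0, 0]
  ],
  "gripper": [0.04, 0.04, 0.04, 0.04, 0.04]
}}

```text
time_s: 29.45
ee_pos: [0.5298, -0.0374, 0.0141]
orientation: [-0.0, 0.998, 0.059, 0.0]
ft_force: [-0.5, 2.1, 1.9]
width: 0.0398
```

{"api": "carry_out", "payload": {
  "slide": [
    [0, 0.0015, 0],
    [0, 0, 0]
  ],
  "rotation": [
    [0, 0, 0],
    [0, 0, 0]
  ],
  "gripper": [0.04, 0.04]
}}

```text
time_s: 29.7
ee_pos: [0.5297, -0.0375, 0.0141]
orientation: [-0.001, 0.998, 0.06, 0.0]
ft_force: [-1.2, 6.3, 3.3]
width: 0.0402
```

{"api": "carry_out", "payload": {
  "slide": [
    [0, 0.0015, 0],
    [0, 0, 0],
    [0, -0.006, 0],
    [0, -0.015, 0],
    [0, 0, -0.04],
    [0, 0, -0.06],
    [-0.05, -0.01, -0.05],
    [-0.06, 0, 0],
    [-0.03, 0, 0],
    [0, 0, 0]
  ],
  "rotation": [
    [0, 0, 0],
    [0, 0, 0],
    [0, 0, 0],
    [0, 0, 0],
    [0, 0, 0],
    [0, 0, 0],
    [0, 0, 0],
    [0, 0, 0],
    [0, 0, 0],
    [0, 0, 0]
  ],
  "gripper": [0.04, 0.04, 0.04, 0.04, 0.04, 0.04, 0.04, 0.04, 0.04, 0.04]
}}

```text
time_s: 30.95
ee_pos: [0.3926, -0.0268, 0.158]
orientation: [0.0, 0.998, 0.059, 0.001]
ft_force: [0.2, -0.2, 0.1]
width: 0.04
```

Run:
```python
from h import *
plan([]);fin("t21")
p,d=read_camera("scene");cv2.imwrite("pics/s21.png",cv2.resize(p[60:300,200:520,::-1],None,fx=2.4,fy=2.4))
```

```text
t 30.95 p [ 0.3926 -0.0268  0.158 ] psi 6.78 tilt [ 1.9e-03 -8.0e-04 -1.0e+00] F [ 0.2 -0.2  0.1] w 0.04 q6 -0.27
2180 [0.1097 0.1103] ang 7.05 dock [-0.0676 -0.1047] want -.067 -.105
```

View pics/t21.png

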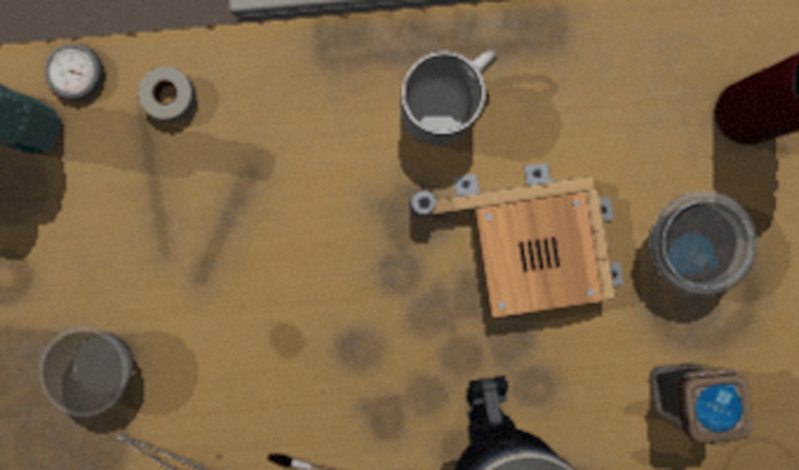

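View pics/s21.png

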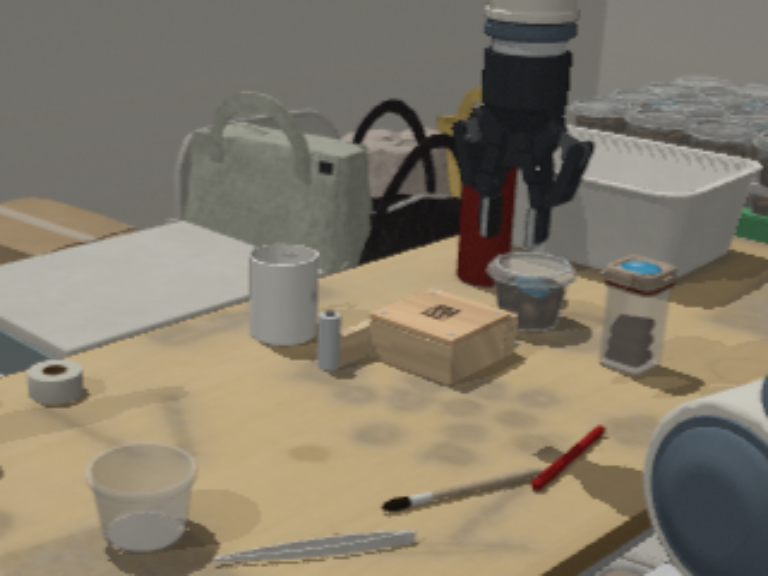

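The last pictures show the box flush in the dock corner (about (540,255) in the enlarged top view), within 1 mm and 0.1° of home by measurement. The canister stands at (715,405), the bystanders have not moved and the gripper is clear. I am handing the job in.

Run:
```python
from station import *
print(finish_job())
```

```text
the job is handed in; nothing more can be done
None
```

I handed the job in at about 31 s of robot time. My last checks show the nest box home in the dock corner and the canister standing clear of it. `finish_job` reports no verdict.

**What I did**
- **Canister:** I lifted it out of the bay and stood it upright at about (0.40, -0.25) m, roughly 0.2 m from the middle of the bay, then let go.
- **Turn round the post:** I pushed the box away from the robot with the open fingers. I then held its far-left corner between them and swung it anticlockwise round the post. With about 46° of the turn left, the wrist read about 10 N pressing the box towards the post.
- **Home:** I slid the box along the rail to the stop. It was then about 2° out of square and 2–3 mm off, so I pressed it flush with the rail, then with the stop. On the last push it stopped moving while the force rose.

**Last checks**
- **Box:** its centre measured (-67.6, -104.7) mm in the dock frame, against a target of (-67, -105). Its side angle was 7.05° against the dock's 7.0°.
- **Canister and gripper:** the canister was upright, and the gripper was clear of everything with the wrist force near zero.
- **Jar, mug and cup:** they look where they were in the before and after pictures. My final depth fit confirmed the jar, but for the mug and cup it caught only part of each rim, so those two rest on the pictures.
- **Post contact:** I inferred it from the wrist force and the pictures; there was no direct reading of it.

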